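# Strip the spent cells from a lamp's battery board and clean the work board

### The arm

A 6-joint arm with a two-finger parallel gripper is mounted at the origin on the work surface. World frame = base frame: x ahead of the robot, y to its left, z up, the work surface at z = 0. Lengths are in mm, angles in rad, forces in N, time in s.
With the tool pointing down it reaches from about 350 to 875 mm from the base axis. Payload 4.2 kg.
Tool frame: the origin (TCP) lies at the very end of the fingers, on their centre line; the grasp point (between the pads) lies 19 mm behind it; z points along the fingers, y is the line along which they close (so a half turn about z gives the same grasp; the last joint's range is limited). The gripper opens to 85 mm and grips with 20 to 120 N. Pads are 22 mm wide; open, the fingers measure 114 mm over their backs; the gripper's body (76 mm by 85 mm) begins 54 mm behind the grasp point. The pads swing forward as they close: fully open they stand 13 mm farther back than shut.
Start: joints at [1.437, 0.385, 0.008, 0, -1.194, -0.259], TCP at [239.202, 577.392, 231.312] pointing down, gripper open.
Joint ranges: [-3.14, 3.14], [-1.21, 2.06], [-1.07, 1.41], [-3.16, 2.05], [-2.99, -0.16], [-3.1, 3.1]. Speed limits (rad/s): [2.79, 2.79, 3.14, 3.14, 3.14, 3.14].

### API

Orientations are given as a unit quaternion [x, y, z, w].
In Python, from bench import arm gives the robot as it stands.
- The arm moves only by the tool servo_tool, never from a script. Its argument "rows" is a list that holds one entry, the list of rows, each a list of 7 numbers: the finger opening in mm, from 0 to 85.4, then the shift along the tool's x, y, z in mm, then the turn, a rotation vector about the tool's x, y, z in rad. A call has 1 to 10 rows; each row is the pose to reach, as a shift and turn from the pose commanded when the call began, along the tool's axes at that moment; what a row does not reach only later rows make up. A row lasts 1/8 s, in which the tool goes at most 62.5 mm and 10.7 degrees, less where a joint would pass 70% of its speed; a pose out of reach is approached as far as the arm can. A call with a gripper value outside its range is refused whole. The fingers move at their own pace and stop on an object; the grip force is fixed at half the most. Time passes only in rows, so rows that repeat a pose let the fingers close. It gives the time, the measured TCP pose, the force, the opening and the grip force at its end, in the units of the state.
- arm.read_state(): the state, without advancing time (a new reading comes with each control period).
- arm.get_image(name): name is "scene" or "side" or "wrist"; returns the picture (480x640x3 uint8, red, green, blue); there is no depth.
- arm.camera_params(name): a dict with "intrinsics" (3x3 intrinsics, pixels), "R" (3x3) and "t" (3): a world point X has camera coordinates R X + t. Camera axes: x right, y down, z forward; pixel columns grow to the right and rows downward; lengths in mm; the calibration is good to about 2 mm. A picture is of the moment at which its call begins: read the wrist's pose just before it. camera_params takes no time and is no camera call; for the wrist camera it gives the pose at the moment of the call.
- arm.job_done(): hands the job in; it is judged then, once.
The state is a dict: "clock": time; "joints": joint angles; "joint_vel": joint speeds; "joint_efforts": joint torques, N m; "position": TCP position; "ee_rot": TCP orientation; "contact_force": force on the tool from outside, world axes, zero at the start; "wrist_torque": the same for the moment, N m; "gripper_width": finger opening in mm; "grasp_force": force on a finger pad.
Only numpy, scipy, OpenCV 4.12 (cv2) and the standard library are available. Lean on these libraries where they do the work, as an engineer would, in place of code of your own. Each camera call takes 0.05 s, during which the arm holds its last target. There are 200 camera calls.

### The job

First pull all the spent D cells up out of the spring clips of the battery strip and put them in the grey collection box. When the strip is empty, take the scraper block and sweep all the plastic chips lying on the white work board over its open end into the steel catch tray (move them with the scraper only, do not touch them with the fingers), then stand the scraper upright back in the middle of its rubber pad. Leave the mug, the roll of tape, the plug and the white cover where they are.

Things in the scene. Friction and masses are not known exactly. Their poses are not given: they have to be found in the camera images.
- board: White work board, fixed. Origin on the table under its middle; x across it (away from the robot at yaw 0), y along it, z up. 260 mm in x, 350 mm in y, flat top 30 mm above the table. Aluminium rims stand 12 mm above the top at x = -130, x = +130 and y = +175 mm; the end at y = -175 mm is open. Free lane to be swept: x = -130 to about +50 mm; the battery strip covers the rest.
- catch (a point): Steel catch tray fixed against the open end of the board, below it: this point is the middle of its floor, 3 mm above the table, at the board's y = -220 mm, with the board's axes. Inside 260 mm (x) by 90 mm (y), from the board's edge at y = -175 to -265 mm; its three walls reach 42 mm above the table, level with the board's rims.
- strip: Battery strip, fixed on the rear of the board: dark base 62 mm (x) by 344 mm (y), 10 mm thick, five places for D cells lying end to end along y, at y = -134, -67, 0, +67, +134 mm. Origin under its middle, on the board's top. Brass end contacts between the cells reach 32 mm above the board's top.
- clips (a point): The spring-steel clips; point on the strip's middle at cell-centre height, 35 mm above the board's top. Each cell is held near its two ends by sprung leaves (7 mm wide, 20 to 27 mm from the cell's middle, both sides), lips leaning in over it, to 52 mm above the board's top. The middle 40 mm is free for fingers. A straight upward pull of 10 to 20 N frees the cell; clear after 30 mm.
- box: Grey open collection box for spent cells, fixed, 240 mm (x) by 170 mm (y), walls 4 mm thick and 50 mm high, floor 4 mm. Origin on the table under its middle. It stands to the left or to the right of the board.
- pad: Black rubber pad, fixed, 120 mm (x) by 170 mm (y), 4 mm thick, the scraper's place. Origin on the table under its middle. On the other side of the board than the box.
- scraper_grip (a point): Scraper block, loose, about 0.2 kg; point at the middle of its grip, 48 mm above its rubber underside. x runs along the blade, z up. Rubber lip 100 mm long (x), 30 mm wide (y); wooden block 36 mm wide to 26 mm above the underside; above that an upright wooden grip 76 mm long (x), 24 mm wide (y), 44 mm high (26 to 70 mm above the underside). At the start it stands upright on the pad.
- cell1_c (a point): Spent D cell 1, loose, may be absent: cylinder 34 mm across, 61.5 mm long, about 0.14 kg, grey with a copper band; point at its centre, x along its axis. At the start it lies snapped in its place of the strip, its centre 35 mm above the board's top.
- cell2_c (a point): Spent D cell 2, loose, may be absent: cylinder 34 mm across, 61.5 mm long, about 0.14 kg, grey with a copper band; point at its centre, x along its axis. At the start it lies snapped in its place of the strip, its centre 35 mm above the board's top.
- cell3_c (a point): Spent D cell 3, loose, may be absent: cylinder 34 mm across, 61.5 mm long, about 0.14 kg, grey with a copper band; point at its centre, x along its axis. At the start it lies snapped in its place of the strip, its centre 35 mm above the board's top.
- cell4_c (a point): Spent D cell 4, loose, may be absent: cylinder 34 mm across, 61.5 mm long, about 0.14 kg, grey with a copper band; point at its centre, x along its axis. At the start it lies snapped in its place of the strip, its centre 35 mm above the board's top.
- cell5_c (a point): Spent D cell 5, loose, may be absent: cylinder 34 mm across, 61.5 mm long, about 0.14 kg, grey with a copper band; point at its centre, x along its axis. At the start it lies snapped in its place of the strip, its centre 35 mm above the board's top.
- chip1_c (a point): Chip 1 of broken black plastic, loose, may be absent: flat shard about 28 by 20 mm, 6 mm thick with a rib to 11 mm; point near its centre, 4 mm above its underside. At the start it lies on the board's free lane.
- chip2_c (a point): Chip 2 of broken black plastic, loose, may be absent: flat shard about 28 by 20 mm, 6 mm thick with a rib to 11 mm; point near its centre, 4 mm above its underside. At the start it lies on the board's free lane.
- chip3_c (a point): Chip 3 of broken black plastic, loose, may be absent: flat shard about 28 by 20 mm, 6 mm thick with a rib to 11 mm; point near its centre, 4 mm above its underside. At the start it lies on the board's free lane.
- chip4_c (a point): Chip 4 of broken black plastic, loose, may be absent: flat shard about 28 by 20 mm, 6 mm thick with a rib to 11 mm; point near its centre, 4 mm above its underside. At the start it lies on the board's free lane.
- chip5_c (a point): Chip 5 of broken black plastic, loose, may be absent: flat shard about 28 by 20 mm, 6 mm thick with a rib to 11 mm; point near its centre, 4 mm above its underside. At the start it lies on the board's free lane.
- chip6_c (a point): Chip 6 of broken black plastic, loose, may be absent: flat shard about 28 by 20 mm, 6 mm thick with a rib to 11 mm; point near its centre, 4 mm above its underside. At the start it lies on the board's free lane.
- mug: White mug 92 mm high, a loose bystander lying on the table, not part of the job: leave it where it is.
- tape: Roll of black tape, 96 mm across, 22 mm high, a loose bystander lying on the table, not part of the job: leave it where it is.
- plug: White mains plug about 45 x 75 mm, 30 mm high, a loose bystander lying on the table, not part of the job: leave it where it is.
- cover: White plastic cover 85 x 170 mm, a loose bystander lying on the table, not part of the job: leave it where it is.
There are look-alikes about, which are no part of the job. There is more than one size of the pad; the job needs the larger.

How it is judged (in metres and radians):
On the way, in this order (a step that is already met when the one before it is completed fails the run):
1. all the spent cells are out of the strip and in the collection box (x of cell1_c in the frame of box between -0.12 and 0.12 m and y of cell1_c in the frame of box between -0.085 and 0.085 m and z of cell1_c in the frame of box between 0 and 0.06 m and x of cell2_c in the frame of box between -0.12 and 0.12 m and y of cell2_c in the frame of box between -0.085 and 0.085 m and z of cell2_c in the frame of box between 0 and 0.06 m and x of cell3_c in the frame of box between -0.12 and 0.12 m and y of cell3_c in the frame of box between -0.085 and 0.085 m and z of cell3_c in the frame of box between 0 and 0.06 m and x of cell4_c in the frame of box between -0.12 and 0.12 m and y of cell4_c in the frame of box between -0.085 and 0.085 m and z of cell4_c in the frame of box between 0 and 0.06 m and x of cell5_c in the frame of box between -0.12 and 0.12 m and y of cell5_c in the frame of box between -0.085 and 0.085 m and z of cell5_c in the frame of box between 0 and 0.06 m), for 0.2 s.
2. the scraper has been brought down onto the work board (x of scraper_grip in the frame of board between -0.13 and 0.06 m and y of scraper_grip in the frame of board between -0.175 and 0.185 m and z of scraper_grip in the frame of board below 0.088 m and angle between scraper_grip's own z axis and vertical below 0.25 rad), for 0.1 s.
3. all the chips are off the board, in the catch tray (x of chip1_c in the frame of board between -0.13 and 0.13 m and y of chip1_c in the frame of board between -0.265 and -0.175 m and z of chip1_c in the frame of board between 0 and 0.032 m and x of chip2_c in the frame of board between -0.13 and 0.13 m and y of chip2_c in the frame of board between -0.265 and -0.175 m and z of chip2_c in the frame of board between 0 and 0.032 m and x of chip3_c in the frame of board between -0.13 and 0.13 m and y of chip3_c in the frame of board between -0.265 and -0.175 m and z of chip3_c in the frame of board between 0 and 0.032 m and x of chip4_c in the frame of board between -0.13 and 0.13 m and y of chip4_c in the frame of board between -0.265 and -0.175 m and z of chip4_c in the frame of board between 0 and 0.032 m and x of chip5_c in the frame of board between -0.13 and 0.13 m and y of chip5_c in the frame of board between -0.265 and -0.175 m and z of chip5_c in the frame of board between 0 and 0.032 m and x of chip6_c in the frame of board between -0.13 and 0.13 m and y of chip6_c in the frame of board between -0.265 and -0.175 m and z of chip6_c in the frame of board between 0 and 0.032 m), for 0.2 s.
At the end, for the whole second after the job is handed in: Every cell lies in the collection box, every chip in the catch tray (centre beyond the board's open edge, inside the tray, below the level of the board), the scraper stands upright (within 7 degrees) on its pad, its middle within 45 mm of the pad's middle; all at rest (all of step 1 and all of step 3 and horizontal distance between scraper_grip and pad below 0.045 m and angle between scraper_grip's own z axis and vertical below 0.12 rad and height (world z) of scraper_grip between 0.045 and 0.06 m and linear speed of each of cell1, cell2, cell3, cell4, cell5, chip1, chip2, chip3, chip4, chip5, chip6, scraper below 0.03 m/s); the robot touches nothing.
It fails at once if a bystander is moved by more than 30 mm (distance of any of mug, tape, plug, cover from where it was at the start of the episode above 0.03 m).
It fails at once if a chip on the board is touched with the fingers instead of the scraper ((contact force between the fingers and chip1 above 0.1 N and x of chip1_c in the frame of board between -0.13 and 0.13 m and y of chip1_c in the frame of board between -0.175 and 0.175 m and z of chip1_c in the frame of board below 0.07 m) or (contact force between the fingers and chip2 above 0.1 N and x of chip2_c in the frame of board between -0.13 and 0.13 m and y of chip2_c in the frame of board between -0.175 and 0.175 m and z of chip2_c in the frame of board below 0.07 m) or (contact force between the fingers and chip3 above 0.1 N and x of chip3_c in the frame of board between -0.13 and 0.13 m and y of chip3_c in the frame of board between -0.175 and 0.175 m and z of chip3_c in the frame of board below 0.07 m) or (contact force between the fingers and chip4 above 0.1 N and x of chip4_c in the frame of board between -0.13 and 0.13 m and y of chip4_c in the frame of board between -0.175 and 0.175 m and z of chip4_c in the frame of board below 0.07 m) or (contact force between the fingers and chip5 above 0.1 N and x of chip5_c in the frame of board between -0.13 and 0.13 m and y of chip5_c in the frame of board between -0.175 and 0.175 m and z of chip5_c in the frame of board below 0.07 m) or (contact force between the fingers and chip6 above 0.1 N and x of chip6_c in the frame of board between -0.13 and 0.13 m and y of chip6_c in the frame of board between -0.175 and 0.175 m and z of chip6_c in the frame of board below 0.07 m)).
Of cell1, cell2, cell3, cell4, cell5 only 3 to 5 are there at a start; the rules pass over those that are not, and their reading is None.
Of chip1, chip2, chip3, chip4, chip5, chip6 only 4 to 6 are there at a start; the rules pass over those that are not, and their reading is None.
At some moment in a run one of scraper, chip1, chip2, chip3, chip4, chip5, chip6 may be knocked a few centimetres aside while the robot is not near it.
It also fails if it takes over 210 s, if anything falls off the work surface, if the arm or the gripper's body presses on something with over 40 N, if the wrist force passes 120 N, or if a joint passes its speed limit or range.

## Working session

There is one attempt and no reset: what is moved stays moved. The work goes in short steps, Python scripts to look and compute and a tool call to move; the robot and the scene stay as the last step left them, time stands still between calls to the robot, and variables do not carry over. Pictures are saved under pics/ and viewed, at most 14 in all, crops included, and the job is handed in when it is done.

Besides the shell and the picture viewer there is one more tool, called after "Call:" as name([rows], argument=value, ...), one row to a line, values as JSON. servo_tool: Moves the arm, as the interface text tells. Its arguments: {"type":"object","properties":{"rows":{"type":"array"}},"required":["rows"]}

```bash
ls; mkdir -p pics
python3 - <<'E'
from bench import arm
import cv2
s=arm.read_state(); print(s)
for n in ("scene","side","wrist"):
    p=arm.camera_params(n); print(n,p)
    cv2.imwrite(f"pics/{n}0.png",arm.get_image(n)[:,:,::-1])
E
```

```text
pics
{'clock': 0.0, 'joints': array([ 1.43657537e+00,  3.85555585e-01,  6.66321503e-03, -4.93958044e-04,
       -1.19401441e+00, -2.58613643e-01]), 'joint_vel': array([-0.00026533,  0.00044684,  0.00033778,  0.00083549,  0.00027054,
       -0.00217975]), 'joint_efforts': array([ 1.33207617e-03, -3.92289877e+01,  1.88402778e+01,  4.18614328e+00,
       -4.64335259e-03, -3.19618678e-06]), 'position': array([239.00938781, 576.87517785, 230.23755549]), 'ee_rot': array([ 9.80753702e-01, -1.95246026e-01, -1.63525382e-04,  1.06745643e-03]), 'contact_force': array([-0.4009381 , -0.20367315,  0.11065058]), 'wrist_torque': array([-0.04014555,  0.0048742 ,  0.02226504]), 'grasp_force': 0.0, 'gripper_width': 85.40754410590509}
scene {'intrinsics': array([[540.81771688,   0.        , 326.62542682],
       [  0.        , 540.81771688, 243.3006631 ],
       [  0.        ,   0.        ,   1.        ]]), 'R': array([[ 1.83328112e-01,  9.83051780e-01,  4.47161360e-05],
       [ 7.43359926e-01, -1.38598509e-01, -6.54374873e-01],
       [-6.43278185e-01,  1.19998550e-01, -7.56170301e-01]]), 't': array([-193.0602337 , -402.19176396, 1660.64479209])}
side {'intrinsics': array([[507.61036277,   0.        , 323.17896146],
       [  0.        , 507.61036277, 242.5615745 ],
       [  0.        ,   0.        ,   1.        ]]), 'R': array([[-0.82766123, -0.56091001,  0.01889049],
       [-0.4423623 ,  0.6312821 , -0.63702317],
       [ 0.34538744, -0.53559582, -0.77061316]]), 't': array([ 580.34798097,  265.64688006, 1250.09170392])}
wrist {'intrinsics': array([[388.83847603,   0.        , 319.82829861],
       [  0.        , 388.83847603, 233.36898542],
       [  0.        ,   0.        ,   1.        ]]), 'R': array([[-0.38327384, -0.9236337 ,  0.00139544],
       [-0.88721288,  0.36857979,  0.27749278],
       [-0.25681602,  0.10511767, -0.96072671]]), 't': array([623.28741934, -37.18152671, 378.20067496])}
```

View pics/scene0.png

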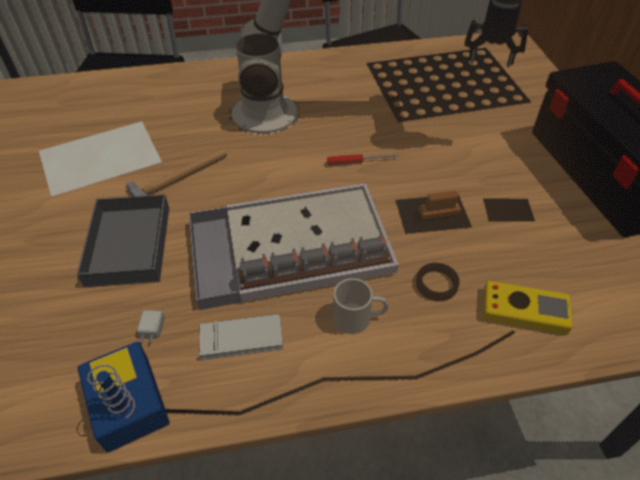

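View pics/side0.png

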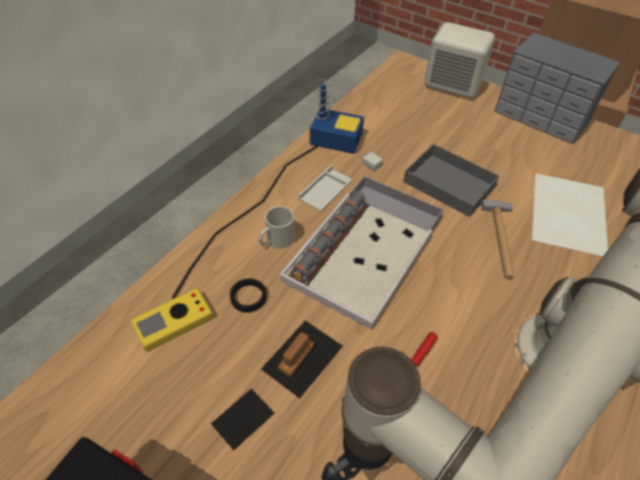

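The scene picture shows:
- Board with its open end at the left (~(230,245)), and the tray at (215,255).
- Box at (127,240).
- Five cells from (252,268) to (373,247).
- Five chips, at (246,220), (306,212), (316,230), (277,238) and (253,246).
- Two black pads: a large one at (433,212) with the scraper on it, and a small one at (509,209). The larger one fits the job.

I'll enlarge crops of both views to confirm this.

```bash
python3 - <<'E'
import cv2,numpy as np
a=cv2.imread("pics/scene0.png")[175:310,180:540]; a=cv2.resize(a,None,fx=2.2,fy=2.2,interpolation=cv2.INTER_CUBIC)
b=cv2.imread("pics/side0.png")[170:450,200:460]; b=cv2.resize(b,None,fx=2.1,fy=2.1,interpolation=cv2.INTER_CUBIC)
cv2.imwrite("pics/c1.png",a); cv2.imwrite("pics/c2.png",b)
E
cat > h.py <<'E'
from bench import arm
import numpy as np, cv2
def ray(P,uv):
    d=P["R"].T@np.linalg.inv(P["intrinsics"])@np.array([uv[0],uv[1],1.]); c=-P["R"].T@P["t"]; return c,d
def onz(P,uv,z):
    c,d=ray(P,uv); return c+d*(z-c[2])/d[2]
def tri(P,u,Q,v):
    (c1,d1),(c2,d2)=ray(P,u),ray(Q,v)
    s=np.linalg.lstsq(np.c_[d1,-d2],c2-c1,rcond=None)[0]; a,b=c1+d1*s[0],c2+d2*s[1]
    return (a+b)/2,np.linalg.norm(a-b)
def proj(P,X):
    x=P["R"]@np.asarray(X,float)+P["t"]; return (P["intrinsics"]@x/x[2])[:2]
E
```

```text
(no output)
```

View pics/c1.png

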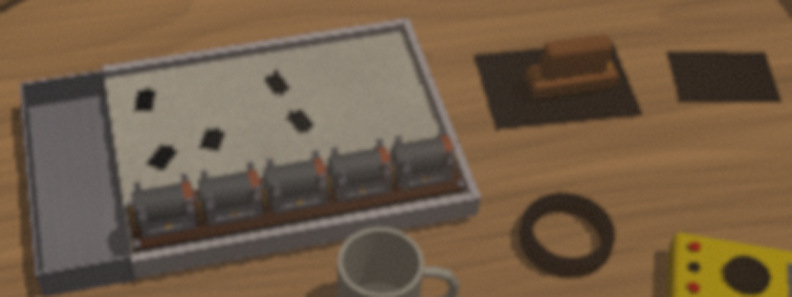

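View pics/c2.png

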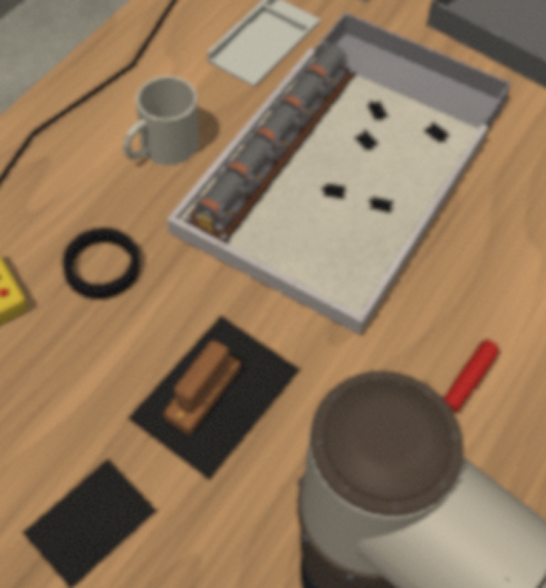

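The crops confirm five cells, five chips, and the scraper on the larger pad. The pads measure about 68×45 px and 50×25 px in the scene view, so I take the left one at (433,212). Next I measure the poses.

Run:
```python
from h import *
S=arm.camera_params("scene");D=arm.camera_params("side")
sc=lambda u,v:(180+(u+.5)/2.2-.5,175+(v+.5)/2.2-.5)
sd=lambda u,v:(200+(u+.5)/2.1-.5,170+(v+.5)/2.1-.5)
print("rim corner -x+y",tri(S,sc(406,22),D,sd(361,328)))
print("rim corner +x+y",tri(S,sc(478,197),D,sd(170,222)))
print("board -x,-y rim end",onz(S,sc(105,68),42),onz(D,sd(487,127),42))
print("board +x,-y rim end",onz(S,sc(131,259),42))
print("tray corner -x-y",tri(S,sc(22,86),D,sd(508,88)))
print("tray +x-y",onz(S,sc(42,280),42),onz(D,sd(345,17),42))
for p in [(475,56),(626,50+2),(640,114),(496,128)]: print("padS",onz(S,sc(*p),4).round())
for p in [(222,318),(298,370),(210,477),(131,416)]: print("padD",onz(D,sd(*p),4).round())
for nm,im,P,roi in (("S",cv2.imread("pics/scene0.png"),S,(190,290,80,180)),):
  pass
for p in [(97,198),(169,196),(161,283),(82,283)]: print("boxS",onz(S,p,50).round())
for p in [(434,147),(498,181),(470,213),(404,176)]: print("boxD",onz(D,p,50).round())
# grip top
for p in [(541,45),(611,38)]: print("gripS far edge",onz(S,sc(*p),74).round())
for p in [(218,341),(230,350),(186,405),(175,396)]: print("gripD",onz(D,sd(*p),74).round())
# chips
for P,n in ((S,"scene"),(D,"side")):
  im=cv2.imread(f"pics/{n}0.png"); g=im.max(2)
  m=(g<60).astype(np.uint8)
  k,l,st,c=cv2.connectedComponentsWithStats(m)
  for i in range(1,k):
    if 15<st[i,4]<130:
      X=onz(P,c[i],34)
      if 300<X[0]<800 and -300<X[1]<300: print("chip",n,c[i].round(1),st[i,4],X.round())
```

```text
rim corner -x+y (array([407.16303737, 220.69668246,  32.14237795]), np.float64(2.3516797005068115))
rim corner +x+y (array([680.66188098, 230.93749648,  37.46788519]), np.float64(0.6281587955758833))
board -x,-y rim end [ 427.91052811 -132.93370719   42.        ] [ 423.79702162 -136.83843828   42.        ]
board +x,-y rim end [ 697.1802938  -125.10847826   42.        ]
tray corner -x-y (array([ 433.40033057, -225.8449396 ,   35.6066065 ]), np.float64(1.1974308217469642))
tray +x-y [ 706.35128051 -211.58320098   42.        ] [ 692.16906422 -210.42500113   42.        ]
padS [449. 295.   4.]
padS [475. 472.   4.]
padS [573. 453.   4.]
padS [564. 288.   4.]
padD [559. 290.   4.]
padD [446. 296.   4.]
padD [455. 459.   4.]
padD [570. 452.   4.]
boxS [ 350. -449.   50.]
boxS [ 375. -273.   50.]
boxS [ 647. -289.   50.]
boxS [ 615. -458.   50.]
boxD [ 577. -460.   50.]
boxD [ 344. -429.   50.]
boxD [ 360. -254.   50.]
boxD [ 592. -281.   50.]
gripS far edge [513. 346.  74.]
gripS far edge [517. 426.  74.]
gripD [521. 350.  74.]
gripD [503. 352.  74.]
gripD [504. 432.  74.]
gripD [520. 431.  74.]
chip scene [305.4 212.6] 37 [479.  54.  34.]
chip scene [245.4 220.2] 54 [478. -94.  34.]
chip scene [315.9 229.5] 43 [540.  70.  34.]
chip scene [276.  237.9] 49 [549. -28.  34.]
chip scene [253.4 245.9] 63 [564. -83.  34.]
chip scene [345.4 256.6] 28 [635. 122.  34.]
chip scene [301.8 266.8] 27 [646.  19.  34.]
chip scene [315.3 262.1] 38 [638.  51.  34.]
chip scene [285.9 267.3] 67 [641. -17.  34.]
chip scene [271.3 273.6] 54 [653. -51.  34.]
chip side [379.2 222.4] 25 [563. -84.  34.]
chip side [407.6 232.8] 29 [477. -96.  34.]
chip side [374.1 236.6] 27 [548. -29.  34.]
chip side [358.5 260.5] 30 [540.  69.  34.]
chip side [380.9 267. ] 28 [479.  53.  34.]
```

```bash
cat >> h.py <<'E'
from scipy.spatial.transform import Rotation as Ro
BY=0.053; BC=np.array([553.,45.])
def b2w(x,y): c,s=np.cos(BY),np.sin(BY); return BC+[c*x-s*y,s*x+c*y]
def w2b(p): c,s=np.cos(BY),np.sin(BY); d=np.asarray(p)[:2]-BC; return np.array([c*d[0]+s*d[1],-s*d[0]+c*d[1]])
def st():
    s=arm.read_state(); R=Ro.from_quat(s["ee_rot"]).as_matrix(); th=np.arctan2(R[1,0],R[0,0])
    print("t%.2f"%s["clock"],"pos",s["position"].round(1),"th %.3f"%th,"tilt",R[:2,2].round(4),"w %.1f"%s["gripper_width"],"gf %.1f"%s["grasp_force"],"F",s["contact_force"].round(1)); return s,R
def go(*targets):  # targets (x,y,z,theta): shift in tool axes now, and turn rotvec
    s,R=st()
    for t in targets:
        a=t[3]; Rt=np.array([[np.cos(a),np.sin(a),0],[np.sin(a),-np.cos(a),0],[0,0,-1]])
        print("->",t,(R.T@(np.array(t[:3])-s["position"])).round(1),Ro.from_matrix(R.T@Rt).as_rotvec().round(3))
E
python3 - <<'E'
from h import *
P=arm.camera_params("wrist"); s,R=st(); c=-P["R"].T@P["t"]
print("cam in tool",R.T@(c-s["position"]), "axes", (P["R"]@R).round(3))
go((590,50,260,-1.518))
for y in(-134,-67,0,67,134): print(b2w(97,y))
E
```

```text
t0.15 pos [239.1 577.  230.5] th -0.393 tilt [-0.0005 -0.0016] w 85.3 gf 0.0 F [0.2 1.  0. ]
cam in tool [  69.59683657    0.98660877 -142.45236737] axes [[-0.     1.     0.001]
 [-0.961 -0.    -0.278]
 [-0.278 -0.001  0.961]]
t0.15 pos [239.1 577.  230.5] th -0.393 tilt [-0.0005 -0.0016] w 85.3 gf 0.0 F [0.2 1.  0. ]
-> (590, 50, 260, -1.518) [526.  352.5 -28.9] [ 1.000e-03 -1.000e-03  1.125e+00]
[656.96247093 -83.67324756]
[653.41313316 -16.76732703]
[649.86379539  50.13859349]
[646.31445761 117.04451402]
[642.76511984 183.95043454]
```

Call:
servo_tool([
  [[85,53,35,-15,0,0,0.14],[85,105,70,-29,0,0,0.28],[85,158,105,-29,0,0,0.42],[85,210,140,-29,0,0,0.56],[85,263,176,-29,0,0,0.7],[85,316,211,-29,0,0,0.84],[85,368,246,-29,0,0,0.98],[85,421,282,-29,0,0,1.125],[85,474,317,-29,0,0,1.125],[85,526,352,-29,0,0,1.125]],
])

```text
clock: 1.4
position: [585.0, 58.3, 260.2]
ee_rot: [0.726, -0.688, -0.0, 0.0]
contact_force: [0.6, 1.2, -0.1]
gripper_width: 85.2
grasp_force: 0.0
```

Call:
servo_tool([
  [[85,0,0,0,0,0,0],[85,0,0,0,0,0,0],[85,0,0,0,0,0,0]],
])

```text
clock: 1.78
position: [583.7, 61.1, 260.4]
ee_rot: [0.726, -0.688, -0.0, -0.0]
contact_force: [-0.5, -0.7, -0.2]
gripper_width: 85.0
grasp_force: 0.0
```

Run:
```python
from h import *
st(); P=arm.camera_params("wrist"); im=arm.get_image("wrist")[:,:,::-1].copy(); np.savez("w1.npz",**P)
cv2.imwrite("pics/w1.png",im)
for y in(-134,-67,0,67,134): print(proj(P,[*b2w(97,y),82]))
```

```text
t1.77 pos [583.7  61.1 260.4] th -1.516 tilt [-0.0001  0.0001] w 85.0 gf 0.0 F [-0.5 -0.7 -0.2]
[229.74782047  11.18975969]
[235.14024979 106.73754061]
[239.91195365 191.28676464]
[244.16427717 266.6331533 ]
[247.97764218 334.20169094]
```

View pics/w1.png

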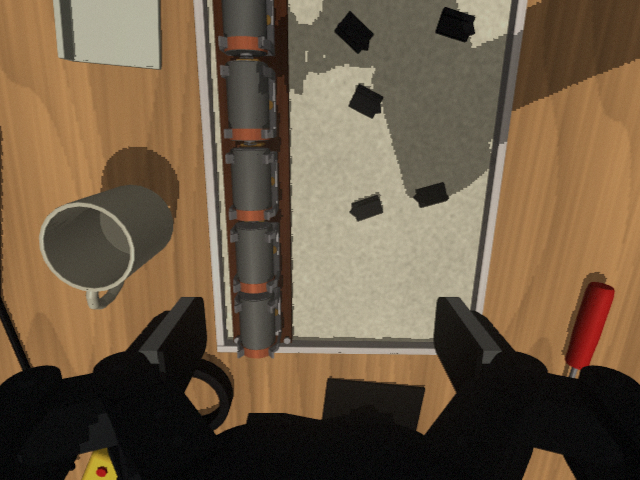

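The wrist view shows the cells in a column at col ≈253 (rows ~20, 99, 183, 259, 328), five chips to the right, and the rims at cols 205 and 500. I'll refine the strip and cell positions.

Run:
```python
from h import *
P=dict(np.load("w1.npz")); im=cv2.imread("pics/w1.png").astype(int)
b,g,r=im[...,0],im[...,1],im[...,2]
cop=((r-b>45)&(r>90)&(r-g>25)).astype(np.uint8); cop[:, :225]=0; cop[:,280:]=0
k,l,s,c=cv2.connectedComponentsWithStats(cop)
for i in range(1,k):
    if s[i,4]>150: print("band",s[i],c[i].round(1), w2b(onz(P,(c[i][0],s[i,1]+s[i,3]-1),72)).round(1))
# grey body edges per cell
for r0 in (20,80,165,245,320):
    row=im[r0-3:r0+4].mean(0); print(r0,[tuple(int(q) for q in row[x]) for x in range(222,290,3)])
for uv in [(253.5,183),(251,99),(255,259),(256.5,320)]: print(onz(P,uv,65).round(1),w2b(onz(P,uv,65)).round(1))
print("rim left/right top inner", [w2b(onz(P,uv,42)).round(1) for uv in [(213,150),(499,150),(219,300),(485,300),(222,350),(440,350)]])
```

```text
band [225  36  38  15 418] [242.6  42.7] [  90.8 -109.4]
band [230 129  36  12 328] [246.4 134.2] [ 91.3 -41.1]
band [236 210  29  12 283] [250.1 215.2] [91.6 28.1]
band [241 282  26  12 235] [253.2 287.8] [92.1 96.9]
band [ 225  348   55   82 3310] [252.9 384.6] [ 99.6 250.6]
20 [(27, 36, 52), (52, 56, 57), (61, 66, 68), (67, 72, 74), (71, 77, 79), (76, 82, 84), (79, 86, 88), (82, 88, 90), (77, 85, 86), (74, 80, 82), (69, 74, 76), (61, 67, 68), (54, 59, 60), (48, 51, 52), (37, 40, 41), (31, 67, 90), (47, 71, 88), (71, 74, 77), (20, 33, 58), (16, 26, 44), (10, 18, 33), (10, 20, 35), (64, 77, 82)]
80 [(27, 40, 64), (29, 38, 53), (50, 54, 56), (57, 63, 65), (65, 70, 73), (69, 74, 77), (75, 81, 82), (79, 85, 88), (76, 84, 86), (78, 84, 87), (74, 82, 85), (69, 75, 78), (64, 70, 71), (38, 42, 43), (34, 37, 40), (31, 34, 35), (58, 60, 61), (58, 61, 64), (19, 26, 40), (25, 40, 67), (24, 38, 65), (17, 25, 39), (36, 45, 53)]
165 [(95, 114, 127), (30, 42, 67), (37, 48, 68), (44, 50, 56), (56, 62, 63), (62, 68, 71), (70, 77, 79), (73, 80, 83), (79, 86, 89), (81, 88, 91), (78, 85, 87), (75, 82, 
[... 427 characters left out ...]
63, 68), (44, 50, 59), (28, 42, 68), (29, 44, 72), (28, 43, 66)]
320 [(112, 120, 127), (53, 60, 64), (152, 178, 186), (143, 169, 175), (27, 42, 71), (28, 45, 76), (41, 46, 51), (57, 63, 65), (65, 71, 74), (75, 81, 84), (81, 89, 91), (84, 92, 95), (80, 87, 90), (74, 80, 84), (66, 72, 75), (60, 66, 68), (53, 59, 61), (41, 46, 48), (59, 62, 65), (61, 64, 67), (21, 29, 41), (27, 42, 69), (27, 40, 64)]
[641.4  45.4  65. ] [88.3 -4.3]
[643.9 -23.9  65. ] [ 87.1 -73.6]
[639.5 115.7  65. ] [90.1 66. ]
[637.6 178.3  65. ] [ 91.5 128.6]
rim left/right top inner [array([127.7, -30.8]), array([-132.5,  -31.2]), array([132.8, 118.7]), array([-137.6,  118.3]), array([133.7, 176.6]), array([-96.9, 176.3])]
```

```bash
sed -i 's/^BY=.*/BY=0.048; BC=np.array([550.7,43.7])/' h.py
python3 - <<'E'
from h import *
for y in(-134,-67,0,67,134): print(b2w(93.5,y).round(1))
x,y=b2w(93.5,-134); go((x,y,130,-1.523),(x,y,46,-1.523))
E
```

```text
[650.5 -85.7]
[647.3 -18.7]
[644.1  48.2]
[640.9 115.1]
[637.7 182. ]
t1.82 pos [583.8  61.3 260.5] th -1.516 tilt [0.0002 0.0002] w 85.2 gf 0.0 F [-0.1  0.6 -0.7]
-> (np.float64(650.5218390756313), np.float64(-85.65938482985597), 130, -1.523) [150.4 -58.6 130.5] [-0.     0.     0.007]
-> (np.float64(650.5218390756313), np.float64(-85.65938482985597), 46, -1.523) [150.4 -58.5 214.5] [-0.     0.     0.007]
```

Call:
servo_tool([
  [[60,40,-16,35,0,0,0.007],[60,80,-31,70,0,0,0.007],[60,120,-47,105,0,0,0.007],[60,150.4,-58.5,125,0,0,0.007],[60,150.4,-58.5,130,0,0,0.007],[60,150.4,-58.5,130,0,0,0.007],[60,150.4,-58.5,130,0,0,0.007]],
])

```text
clock: 2.7
position: [651.1, -85.5, 131.8]
ee_rot: [0.724, -0.69, 0.001, -0.001]
contact_force: [1.0, 0.2, 0.2]
gripper_width: 60.0
grasp_force: 0.0
```

Run:
```python
from h import *
x,y=b2w(93.5,-134); go((x,y,46,-1.523)); P=arm.camera_params("wrist")
cv2.imwrite("pics/w2.png",arm.get_image("wrist")[:,:,::-1])
```

```text
t2.70 pos [651.1 -85.5 131.8] th -1.523 tilt [0.0022 0.0001] w 60.0 gf 0.0 F [1.  0.2 0.2]
-> (np.float64(650.5218390756313), np.float64(-85.65938482985597), 46, -1.523) [ 0.1  0.7 85.8] [-0.002 -0.     0.   ]
```

View pics/w2.png

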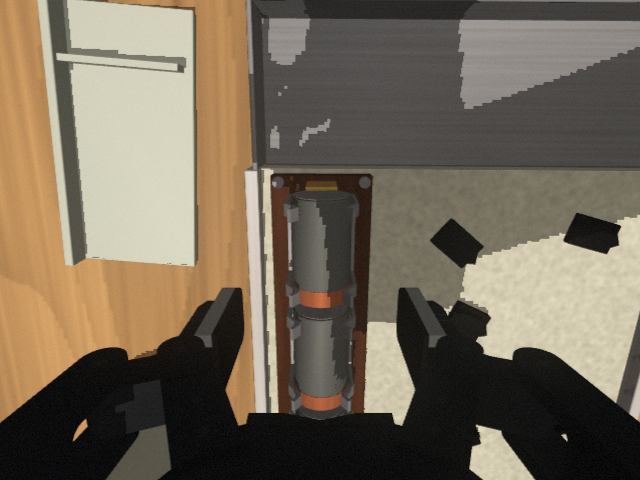

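The wrist view shows cell 1 centred between the fingers laterally: cell at col 322, finger midline at col 320. I'll check the along-axis position by projection.

Run:
```python
from h import *
P=arm.camera_params("wrist")
for d in(-31,0,31): print(proj(P,[*b2w(93.5,-134+d),82]))
```

```text
[318.8398952 203.4470102]
[318.90533887 261.35214029]
[318.9654851 314.5700457]
```

Call:
servo_tool([
  [[60,3,0.7,30,0,0,0],[60,3,0.7,60,0,0,0],[60,3,0.7,80,0,0,0],[60,3,0.7,86,0,0,0],[60,3,0.7,86,0,0,0],[30,3,0.7,86,0,0,0],[30,3,0.7,86,0,0,0],[30,3,0.7,86,0,0,0],[30,3,0.7,86,0,0,0]],
])

```text
clock: 3.88
position: [651.0, -89.9, 45.9]
ee_rot: [0.723, -0.69, 0.001, -0.001]
contact_force: [0.1, 1.3, 6.9]
gripper_width: 32.6
grasp_force: 59.5
```

Run:
```python
from h import *
st()
```

```text
t3.88 pos [651.  -89.9  45.9] th -1.524 tilt [ 0.0026 -0.0001] w 32.6 gf 59.5 F [0.1 1.3 6.9]
```

Call:
servo_tool([
  [[20,0,0,-5,0,0,0],[20,0,0,-15,0,0,0],[20,0,0,-30,0,0,0],[20,0,0,-50,0,0,0],[20,0,0,-85,0,0,0],[20,0,0,-110,0,0,0],[20,0,0,-110,0,0,0]],
])

```text
clock: 4.75
position: [651.5, -90.3, 159.0]
ee_rot: [0.723, -0.691, 0.003, -0.002]
contact_force: [-0.2, 0.3, -1.8]
gripper_width: 32.3
grasp_force: 61.6
```

Run:
```python
from h import *
s,R=st(); BXC=np.array([475,-364]); a=-0.12
go((475,-364,156,-1.69))
```

```text
t4.75 pos [651.5 -90.3 159. ] th -1.524 tilt [ 0.0069 -0.0003] w 32.3 gf 61.6 F [-0.2  0.3 -1.8]
t4.75 pos [651.5 -90.3 159. ] th -1.524 tilt [ 0.0069 -0.0003] w 32.3 gf 61.6 F [-0.2  0.3 -1.8]
-> (475, -364, 156, -1.69) [265.2 189.    1.9] [-0.007 -0.     0.166]
```

Call:
servo_tool([
  [[20,44,32,0,-0.007,0,0.03],[20,88,63,0,-0.007,0,0.06],[20,132,95,0,-0.007,0,0.09],[20,177,126,0,-0.007,0,0.12],[20,221,158,2,-0.007,0,0.15],[20,265,189,2,-0.007,0,0.166],[20,265,189,2,-0.007,0,0.166],[20,265,189,2,-0.007,0,0.166]],
])

```text
clock: 5.75
position: [472.8, -363.3, 151.9]
ee_rot: [-0.663, 0.748, 0.003, -0.003]
contact_force: [-0.6, 0.1, -1.2]
gripper_width: 32.3
grasp_force: 61.7
```

Run:
```python
from h import *
st(); P=arm.camera_params("wrist"); np.savez("w3.npz",**P)
cv2.imwrite("pics/w3.png",arm.get_image("wrist")[:,:,::-1])
```

```text
t5.75 pos [ 472.8 -363.3  151.9] th -1.692 tilt [-0.0083  0.001 ] w 32.3 gf 61.7 F [-0.6  0.1 -1.2]
```

View pics/w3.png

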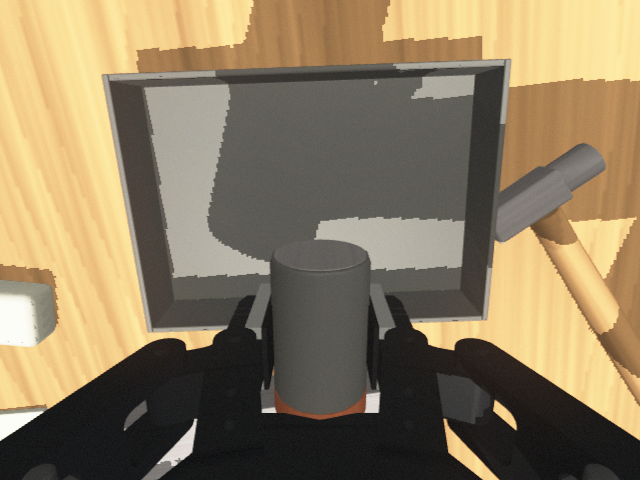

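The wrist view shows the box with its top corners at (105,75), (510,60), (487,320) and (150,331), with the cell held level.

Run:
```python
from h import *
P=dict(np.load("w3.npz"))
c=np.array([onz(P,q,50) for q in [(105,75),(510,60),(487,320),(150,331)]]);print(c.round(), c.mean(0).round(1))
print([np.linalg.norm(c[i]-c[i-1]).round(1) for i in range(4)])
C=c.mean(0)[:2]; d=(c[0]+c[3]-c[1]-c[2])[:2]; a=np.arctan2(d[1],d[0]); print("yaw",a)
def bx(x,y): return C+[np.cos(a)*x-np.sin(a)*y,np.sin(a)*x+np.cos(a)*y]
for x,y in((72,-38),(0,-38),(-72,-38),(36,38),(-36,38)): print(x,y,bx(x,y).round(1))
x,y=bx(-72,-38); go((x,y,100,-np.pi/2+a),(x,y,30,-np.pi/2+a))
```

```text
[[ 584. -474.   50.]
 [ 348. -454.   50.]
 [ 362. -286.   50.]
 [ 598. -307.   50.]] [ 473.  -380.4   50. ]
[np.float64(167.6), np.float64(235.9), np.float64(168.4), np.float64(236.8)]
yaw -0.08750628482464162
72 -38 [ 541.4 -424.6]
0 -38 [ 469.7 -418.3]
-72 -38 [ 398. -412.]
36 38 [ 512.2 -345.7]
-36 38 [ 440.5 -339.4]
t5.80 pos [ 473.4 -362.8  152. ] th -1.690 tilt [-0.0079  0.0008] w 32.0 gf 61.7 F [ 0.3  0.6 -1.4]
-> (np.float64(397.9614836694622), np.float64(-412.0065731063338), 100, np.float64(-1.658302611619538)) [57.8 68.6 52.5] [ 0.008 -0.    -0.032]
-> (np.float64(397.9614836694622), np.float64(-412.0065731063338), 30, np.float64(-1.658302611619538)) [ 57.8  68.1 122.5] [ 0.008 -0.    -0.032]
```

Run:
```python
from h import *
out=[]
for n,(x0,y0) in (("scene",(60,175)),("side",(380,120))):
    P=arm.camera_params(n); im=cv2.imread(f"pics/{n}0.png"); f=3
    im=cv2.resize(im[y0:y0+130,x0:x0+130],None,fx=f,fy=f,interpolation=cv2.INTER_CUBIC)
    for c in [(584,-474),(348,-454),(362,-286),(598,-307)]:
        p=proj(P,[*c,50]); print(n,p.round(1)); cv2.circle(im,tuple(int(v) for v in (p-[x0,y0])*f),3,(0,0,255),-1)
    out.append(im)
cv2.imwrite("pics/chk.png",np.hstack(out))
```

```text
scene [ 75.8 272.8]
scene [ 95.1 197.7]
scene [163.9 193. ]
scene [153.2 266.8]
side [434. 144.]
side [499.8 175.9]
side [473.8 206.1]
side [406.1 170.5]
```

View pics/chk.png

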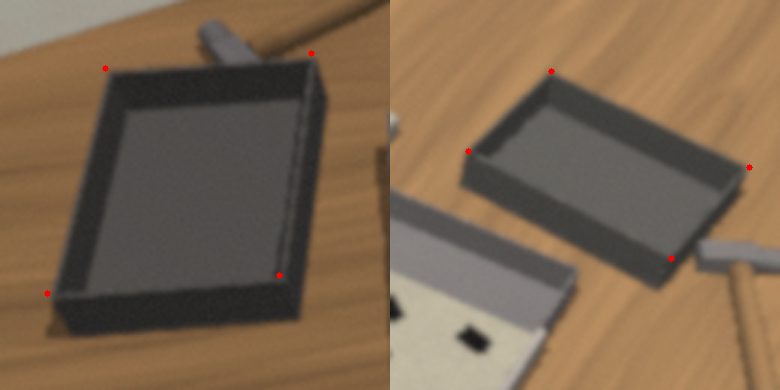

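The red corners show that the wrist view runs about 6 mm long in −y. I'll take the box centre as (474,−374), yaw −0.09.

Call:
servo_tool([
  [[20,27,34,20,0.008,0,-0.032],[20,52,68,45,0.008,0,-0.032],[20,52,68,90,0.008,0,-0.032],[20,52,68,125,0.008,0,-0.032],[20,52,68,136,0.008,0,-0.032],[20,52,68,136,0.008,0,-0.032],[52,52,68,136,0.008,0,-0.032],[52,52,68,136,0.008,0,-0.032],[52,52,68,100,0.008,0,-0.032],[52,52,68,45,0.008,0,-0.032]],
])

```text
clock: 7.05
position: [398.7, -406.5, 108.4]
ee_rot: [-0.675, 0.738, 0.001, -0.0]
contact_force: [0.5, -0.5, 0.5]
gripper_width: 52.0
grasp_force: 0.0
```

```bash
cat >> h.py <<'E'
BXC=np.array([474.,-374.]); BXA=-0.09
def bx(x,y): c,s=np.cos(BXA),np.sin(BXA); return BXC+[c*x-s*y,s*x+c*y]
def cell(y): return (*b2w(93.5,y).round(1),)
E
python3 - <<'E'
from h import *
c=cell(-68); go((*c,130,-1.523),(*c,46,-1.523))
E
```

```text
t7.05 pos [ 398.7 -406.5  108.4] th -1.659 tilt [-0.0013  0.0007] w 52.0 gf 0.0 F [ 0.5 -0.5  0.5]
-> (np.float64(647.4), np.float64(-19.7), 130, -1.523) [-407.1 -213.7  -21.6] [ 0.001  0.001 -0.136]
-> (np.float64(647.4), np.float64(-19.7), 46, -1.523) [-407.1 -213.8   62.4] [ 0.001  0.001 -0.136]
```

Call:
servo_tool([
  [[52,-51,-27,-22,0,0,-0.02],[56,-102,-53,-22,0,0,-0.04],[56,-153,-80,-22,0,0,-0.06],[56,-204,-107,-22,0,0,-0.08],[56,-255,-134,-22,0,0,-0.1],[56,-306,-160,-22,0,0,-0.12],[56,-357,-187,-22,0,0,-0.136],[56,-407,-214,-22,0,0,-0.136],[56,-407,-214,-22,0,0,-0.136],[56,-407,-214,-22,0,0,-0.136]],
])

```text
clock: 8.3
position: [648.1, -20.2, 130.3]
ee_rot: [0.724, -0.69, 0.001, -0.0]
contact_force: [-0.2, -0.0, 0.2]
gripper_width: 56.4
grasp_force: 0.0
```

Run:
```python
from h import *
c=cell(-68); go((*c,46,-1.523)); P=arm.camera_params("wrist")
cv2.imwrite("pics/w4.png",arm.get_image("wrist")[:,:,::-1])
```

```text
t8.30 pos [648.1 -20.2 130.3] th -1.522 tilt [ 0.0012 -0.0005] w 56.4 gf 0.0 F [-0.2 -0.   0.2]
-> (np.float64(647.4), np.float64(-19.7), 46, -1.523) [-0.6  0.7 84.3] [-0.001 -0.001  0.001]
```

View pics/w4.png

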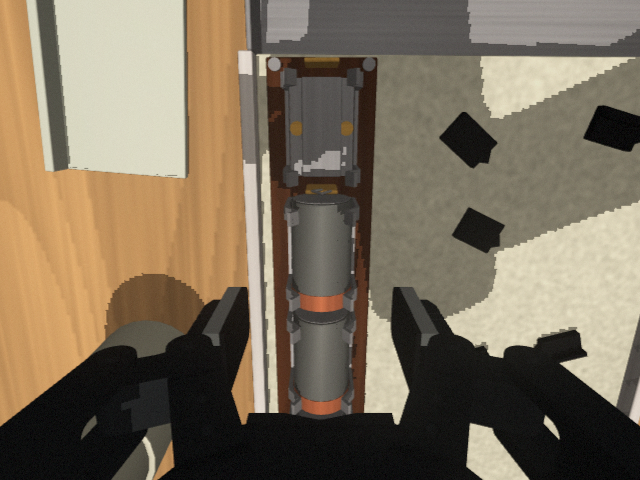

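Place 1 is empty and cell 2 sits centred between the fingers (col 321).

Call:
servo_tool([
  [[56,1,0.7,35,0,0,0],[56,1,0.7,70,0,0,0],[56,1,0.7,84,0,0,0],[56,1,0.7,84,0,0,0],[20,1,0.7,84,0,0,0],[20,1,0.7,84,0,0,0],[20,1,0.7,84,0,0,0],[20,1,0.7,84,0,0,0]],
])

```text
clock: 9.35
position: [648.7, -21.5, 47.9]
ee_rot: [0.724, -0.69, 0.002, -0.001]
contact_force: [-2.3, -1.1, 6.1]
gripper_width: 32.5
grasp_force: 59.6
```

Call:
servo_tool([
  [[20,0,0,-5,0,0,0],[20,0,0,-15,0,0,0],[20,0,0,-30,0,0,0],[20,0,0,-50,0,0,0],[20,0,0,-80,0,0,0],[20,0,0,-80,0,0,0]],
])

```text
clock: 10.1
position: [650.4, -21.1, 131.4]
ee_rot: [0.724, -0.69, 0.004, -0.004]
contact_force: [-0.3, 0.8, -1.9]
gripper_width: 32.6
grasp_force: 61.7
```

Run:
```python
from h import *
c=bx(0,-38); go((*c,130,-1.66),(*c,16,-1.66))
```

```text
t10.10 pos [650.4 -21.1 131.4] th -1.522 tilt [0.0105 0.    ] w 32.6 gf 61.7 F [-0.3  0.8 -1.9]
-> (np.float64(470.5846151304756), np.float64(-411.8462038544558), 130, -1.66) [381.5 198.8  -0.4] [-0.01   0.     0.138]
-> (np.float64(470.5846151304756), np.float64(-411.8462038544558), 16, -1.66) [381.4 200.  113.6] [-0.01   0.     0.138]
```

Call:
servo_tool([
  [[20,52,27,0,-0.01,0,0.02],[20,105,55,0,-0.01,0,0.04],[20,157,82,0,-0.01,0,0.06],[20,210,109,0,-0.01,0,0.08],[20,262,137,0,-0.01,0,0.1],[20,315,164,0,-0.01,0,0.12],[20,367,192,0,-0.01,0,0.138],[20,381,199,20,-0.01,0,0.138],[20,381,199,60,-0.01,0,0.138],[20,381,199,90,-0.01,0,0.138]],
])

```text
clock: 11.35
position: [466.3, -411.6, 34.8]
ee_rot: [-0.674, 0.739, 0.004, -0.004]
contact_force: [0.4, -0.4, -1.3]
gripper_width: 32.6
grasp_force: 61.7
```

Call:
servo_tool([
  [[20,0,0,18,0,0,0],[20,0,0,22,0,0,0],[20,0,0,22,0,0,0],[52,0,0,22,0,0,0],[52,0,0,22,0,0,0],[52,0,0,-20,0,0,0],[52,0,0,-70,0,0,0],[52,0,0,-90,0,0,0],[52,0,0,-90,0,0,0]],
])

```text
clock: 12.48
position: [469.3, -412.1, 128.7]
ee_rot: [-0.675, 0.738, 0.0, -0.003]
contact_force: [0.3, 0.6, -1.0]
gripper_width: 51.9
grasp_force: 0.0
```

Run:
```python
from h import *
c=cell(-1); go((*c,130,-1.523),(*c,46,-1.523))
```

```text
t12.47 pos [ 469.3 -412.1  128.7] th -1.661 tilt [-0.0039 -0.0032] w 51.9 gf 0.0 F [ 0.3  0.6 -1. ]
-> (np.float64(644.1), np.float64(47.2), 130, -1.523) [-473.1 -132.9   -3.4] [ 0.004 -0.003 -0.138]
-> (np.float64(644.1), np.float64(47.2), 46, -1.523) [-473.4 -133.2   80.6] [ 0.004 -0.003 -0.138]
```

Call:
servo_tool([
  [[52,-59,-17,-3,0.004,-0.003,-0.02],[56,-118,-33,-3,0.004,-0.003,-0.04],[56,-177,-50,-3,0.004,-0.003,-0.06],[56,-236,-66,-3,0.004,-0.003,-0.08],[56,-296,-83,-3,0.004,-0.003,-0.1],[56,-355,-100,-3,0.004,-0.003,-0.12],[56,-414,-116,-3,0.004,-0.003,-0.138],[56,-473,-133,-3,0.004,-0.003,-0.138],[56,-473,-133,-3,0.004,-0.003,-0.138],[56,-473,-133,-3,0.004,-0.003,-0.138]],
])

```text
clock: 13.72
position: [642.1, 47.7, 125.5]
ee_rot: [0.724, -0.69, -0.004, 0.002]
contact_force: [0.1, -0.9, 0.4]
gripper_width: 56.1
grasp_force: 0.0
```

Run:
```python
from h import *
c=cell(-1); go((*c,46,-1.523)); P=arm.camera_params("wrist")
```

```text
t13.72 pos [642.1  47.7 125.5] th -1.522 tilt [-0.008   0.0018] w 56.1 gf 0.0 F [ 0.1 -0.9  0.4]
-> (np.float64(644.1), np.float64(47.2), 46, -1.523) [ 0.8 -2.6 79.5] [0.008 0.002 0.001]
```

Call:
servo_tool([
  [[56,1,-2.6,35,0.006,0.002,0],[56,1,-2.6,65,0.006,0.002,0],[56,1,-2.6,79,0.006,0.002,0],[56,1,-2.6,79,0.006,0.002,0],[20,1,-2.6,79,0.006,0.002,0],[20,1,-2.6,79,0.006,0.002,0],[20,1,-2.6,79,0.006,0.002,0],[20,1,-2.6,79,0.006,0.002,0]],
])

```text
clock: 14.72
position: [645.8, 46.8, 49.9]
ee_rot: [0.724, -0.69, 0.001, -0.001]
contact_force: [-1.9, -1.5, 5.5]
gripper_width: 32.3
grasp_force: 59.7
```

Call:
servo_tool([
  [[20,0,0,-5,0,0,0],[20,0,0,-15,0,0,0],[20,0,0,-30,0,0,0],[20,0,0,-50,0,0,0],[20,0,0,-82,0,0,0],[20,0,0,-82,0,0,0]],
])

```text
clock: 15.48
position: [648.6, 47.6, 136.3]
ee_rot: [0.724, -0.689, 0.004, -0.005]
contact_force: [-0.2, 0.1, -0.1]
gripper_width: 32.2
grasp_force: 61.6
```

Run:
```python
from h import *
c=bx(72,-38); go((*c,130,-1.66),(*c,16,-1.66))
```

```text
t15.47 pos [648.6  47.6 136.3] th -1.521 tilt [0.0125 0.0027] w 32.2 gf 61.6 F [-0.2  0.1 -0.1]
-> (np.float64(542.2932119073391), np.float64(-418.3174593967126), 130, -1.66) [460.2 129.2   3.7] [-0.012  0.003  0.138]
-> (np.float64(542.2932119073391), np.float64(-418.3174593967126), 16, -1.66) [460.4 130.7 117.7] [-0.012  0.003  0.138]
```

Call:
servo_tool([
  [[20,58,16,0,0,0,0.02],[20,115,32,0,0,0,0.04],[20,172,48,0,0,0,0.06],[20,230,64,0,0,0,0.08],[20,288,80,0,0,0,0.1],[20,345,97,0,0,0,0.12],[20,403,113,0,0,0,0.138],[20,460,129,4,0,0,0.138],[20,460,129,45,0,0,0.138],[20,460,129,85,0,0,0.138]],
])

```text
clock: 16.73
position: [538.4, -420.1, 44.6]
ee_rot: [-0.674, 0.739, -0.001, 0.001]
contact_force: [0.0, -0.8, -1.7]
gripper_width: 32.4
grasp_force: 61.7
```

Run:
```python
from h import *
c=bx(72,-38); go((*c,16,-1.66))
```

```text
t16.73 pos [ 538.4 -420.1   44.6] th -1.663 tilt [ 0.0031 -0.0002] w 32.4 gf 61.7 F [ 0.  -0.8 -1.7]
-> (np.float64(542.2932119073391), np.float64(-418.3174593967126), 16, -1.66) [-2.1 -3.6 28.6] [-0.003  0.    -0.003]
```

Call:
servo_tool([
  [[20,0,-3,22,0,0,0],[20,0,-3,26,0,0,0],[20,0,-3,26,0,0,0],[52,0,-3,26,0,0,0],[52,0,-3,26,0,0,0],[52,0,-3,-20,0,0,0],[52,0,-3,-70,0,0,0],[52,0,-3,-85,0,0,0],[52,0,-3,-85,0,0,0]],
])

```text
clock: 17.85
position: [542.0, -419.1, 131.5]
ee_rot: [-0.675, 0.738, -0.002, 0.001]
contact_force: [-0.2, -0.1, -0.6]
gripper_width: 51.8
grasp_force: 0.0
```

Run:
```python
from h import *
c=cell(66); go((*c,130,-1.523),(*c,46,-1.523)); cv2.imwrite("pics/w5.png",arm.get_image("wrist")[:,:,::-1])
```

```text
t17.85 pos [ 542.  -419.1  131.5] th -1.661 tilt [ 0.0045 -0.0004] w 51.8 gf 0.0 F [-0.2 -0.1 -0.6]
-> (np.float64(640.9), np.float64(114.1), 130, -1.523) [-540.   -50.5    1.7] [-0.004 -0.    -0.138]
-> (np.float64(640.9), np.float64(114.1), 46, -1.523) [-540.   -50.1   85.7] [-0.004 -0.    -0.138]
```

View pics/w5.png

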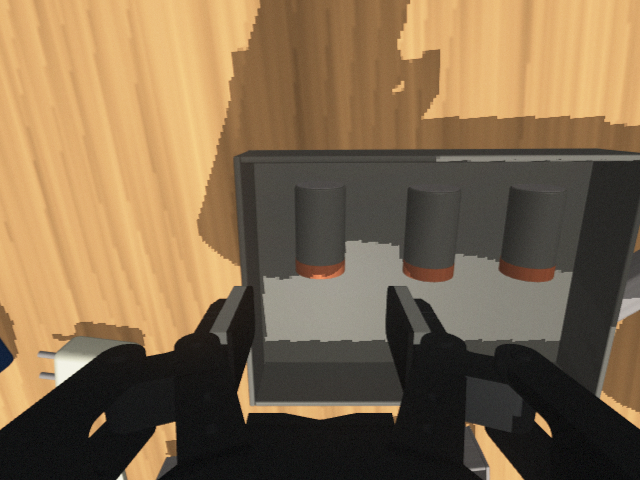

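The three cells lie neatly in the far half of the box, at (320,230), (432,232) and (533,232). On to cell 4.

Call:
servo_tool([
  [[52,-60,-6,0,0,0,-0.02],[56,-120,-11,0,0,0,-0.04],[56,-180,-17,0,0,0,-0.06],[56,-240,-22,0,0,0,-0.08],[56,-300,-28,0,0,0,-0.1],[56,-360,-34,0,0,0,-0.12],[56,-420,-39,0,0,0,-0.138],[56,-480,-45,0,0,0,-0.138],[56,-540,-50,0,0,0,-0.138],[56,-540,-50,0,0,0,-0.138]],
])

```text
clock: 19.15
position: [639.1, 118.2, 127.4]
ee_rot: [0.726, -0.688, -0.001, 0.001]
contact_force: [-0.0, -0.9, -0.1]
gripper_width: 55.8
grasp_force: 0.0
```

Call:
servo_tool([
  [[56,0,0,10,0,0,0],[56,0,0,10,0,0,0]],
])

```text
clock: 19.4
position: [638.3, 112.6, 117.8]
ee_rot: [0.723, -0.691, -0.001, 0.001]
contact_force: [0.2, -1.1, 0.7]
gripper_width: 56.0
grasp_force: 0.0
```

Run:
```python
from h import *
c=cell(66); go((*c,46,-1.523))
```

```text
t19.40 pos [638.3 112.6 117.8] th -1.525 tilt [-0.0034 -0.0007] w 56.0 gf 0.0 F [ 0.2 -1.1  0.7]
-> (np.float64(640.9), np.float64(114.1), 46, -1.523) [-1.4 -2.9 71.8] [ 0.003 -0.001 -0.002]
```

Call:
servo_tool([
  [[56,-1.4,-2.5,30,0,0,0],[56,-1.4,-2.5,58,0,0,0],[56,-1.4,-2.5,73,0,0,0],[56,-1.4,-2.5,73,0,0,0],[20,-1.4,-2.5,73,0,0,0],[20,-1.4,-2.5,73,0,0,0],[20,-1.4,-2.5,73,0,0,0],[20,-1.4,-2.5,73,0,0,0]],
])

```text
clock: 20.4
position: [642.6, 115.8, 48.8]
ee_rot: [0.724, -0.69, 0.001, -0.001]
contact_force: [-2.8, -1.6, 6.0]
gripper_width: 32.2
grasp_force: 59.7
```

Call:
servo_tool([
  [[20,0,0,-5,0,0,0],[20,0,0,-15,0,0,0],[20,0,0,-30,0,0,0],[20,0,0,-50,0,0,0],[20,0,0,-82,0,0,0],[20,0,0,-82,0,0,0]],
])

```text
clock: 21.15
position: [645.6, 116.9, 135.4]
ee_rot: [0.724, -0.689, 0.003, -0.006]
contact_force: [0.2, -0.7, -1.6]
gripper_width: 32.4
grasp_force: 61.6
```

Run:
```python
from h import *
c=bx(36,40); go((*c,130,-1.66),(*c,16,-1.66))
```

```text
t21.15 pos [645.6 116.9 135.4] th -1.522 tilt [0.0125 0.004 ] w 32.4 gf 61.6 F [ 0.2 -0.7 -1.6]
-> (np.float64(513.4494403563523), np.float64(-337.39751845064865), 130, -1.66) [447.3 154.4   1.9] [-0.012  0.004  0.138]
-> (np.float64(513.4494403563523), np.float64(-337.39751845064865), 16, -1.66) [447.6 155.9 115.9] [-0.012  0.004  0.138]
```

Call:
servo_tool([
  [[20,56,19,0,0,0,0.02],[20,112,38,0,0,0,0.04],[20,168,57,0,0,0,0.06],[20,224,76,0,0,0,0.08],[20,280,95,0,0,0,0.1],[20,336,114,0,0,0,0.12],[20,392,132,0,0,0,0.138],[20,447,151,4,0,0,0.138],[20,447,151,45,0,0,0.138],[20,447,151,85,0,0,0.138]],
])

```text
clock: 22.4
position: [513.0, -339.2, 43.6]
ee_rot: [-0.674, 0.739, -0.001, 0.001]
contact_force: [-0.2, 0.4, -1.6]
gripper_width: 31.8
grasp_force: 61.7
```

Run:
```python
from h import *
c=bx(36,40); go((*c,16,-1.66))
```

```text
t22.40 pos [ 513.  -339.2   43.6] th -1.663 tilt [ 0.0036 -0.0002] w 31.8 gf 61.7 F [-0.2  0.4 -1.6]
-> (np.float64(513.4494403563523), np.float64(-337.39751845064865), 16, -1.66) [-1.8 -0.2 27.6] [-0.004  0.    -0.003]
```

Call:
servo_tool([
  [[20,-1,0,22,0,0,0],[20,-1,0,26,0,0,0],[20,-1,0,26,0,0,0],[52,-1,0,26,0,0,0],[52,-1,0,26,0,0,0],[52,-1,0,-20,0,0,0],[52,-1,0,-70,0,0,0],[52,-1,0,-85,0,0,0],[52,-1,0,-85,0,0,0]],
])

```text
clock: 23.52
position: [513.6, -337.0, 130.3]
ee_rot: [-0.675, 0.738, -0.002, 0.002]
contact_force: [-0.6, 1.1, -0.0]
gripper_width: 52.0
grasp_force: 0.0
```

Run:
```python
from h import *
c=cell(133); go((*c,130,-1.523),(*c,46,-1.523))
```

```text
t23.52 pos [ 513.6 -337.   130.3] th -1.661 tilt [ 0.0046 -0.0001] w 52.0 gf 0.0 F [-0.6  1.1 -0. ]
-> (np.float64(637.7), np.float64(181.0), 130, -1.523) [-527.   -77.     0.8] [-0.005 -0.    -0.138]
-> (np.float64(637.7), np.float64(181.0), 46, -1.523) [-527.   -76.7   84.8] [-0.005 -0.    -0.138]
```

Call:
servo_tool([
  [[52,-59,-9,0,0,0,-0.02],[56,-118,-17,0,0,0,-0.04],[56,-176,-26,0,0,0,-0.06],[56,-234,-34,0,0,0,-0.08],[56,-293,-43,0,0,0,-0.1],[56,-351,-51,0,0,0,-0.12],[56,-410,-60,0,0,0,-0.138],[56,-468,-69,0,0,0,-0.138],[56,-527,-77,0,0,0,-0.138],[56,-527,-77,0,0,0,-0.138]],
])

```text
clock: 24.78
position: [636.4, 184.8, 126.3]
ee_rot: [0.726, -0.688, -0.001, 0.001]
contact_force: [0.2, 0.2, -1.0]
gripper_width: 56.3
grasp_force: 0.0
```

Call:
servo_tool([
  [[56,0,0,10,0,0,0],[56,0,0,10,0,0,0]],
])

```text
clock: 25.02
position: [635.5, 179.2, 116.9]
ee_rot: [0.723, -0.691, -0.001, 0.001]
contact_force: [0.3, -0.5, 0.4]
gripper_width: 56.0
grasp_force: 0.0
```

Run:
```python
from h import *
c=cell(133); go((*c,46,-1.523))
```

```text
t25.02 pos [635.5 179.2 116.9] th -1.525 tilt [-0.0032 -0.001 ] w 56.0 gf 0.0 F [ 0.3 -0.5  0.4]
-> (np.float64(637.7), np.float64(181.0), 46, -1.523) [-1.7 -2.5 70.9] [ 0.003 -0.001 -0.002]
```

Call:
servo_tool([
  [[56,-1,-2.2,30,0,0,0],[56,-1,-2.2,58,0,0,0],[56,-1,-2.2,72,0,0,0],[56,-1,-2.2,72,0,0,0],[20,-1,-2.2,72,0,0,0],[20,-1,-2.2,72,0,0,0],[20,-1,-2.2,72,0,0,0],[20,-1,-2.2,72,0,0,0]],
])

```text
clock: 26.02
position: [639.5, 182.2, 48.9]
ee_rot: [0.724, -0.69, 0.0, -0.001]
contact_force: [-3.0, -1.4, 6.3]
gripper_width: 32.2
grasp_force: 59.7
```

Call:
servo_tool([
  [[20,0,0,-5,0,0,0],[20,0,0,-15,0,0,0],[20,0,0,-30,0,0,0],[20,0,0,-50,0,0,0],[20,0,0,-82,0,0,0],[20,0,0,-82,0,0,0]],
])

```text
clock: 26.78
position: [642.6, 183.5, 135.8]
ee_rot: [0.724, -0.689, 0.003, -0.006]
contact_force: [-0.0, -0.7, -1.2]
gripper_width: 32.2
grasp_force: 61.6
```

Run:
```python
from h import *
c=bx(-36,40); go((*c,130,-1.66),(*c,16,-1.66))
```

```text
t26.77 pos [642.6 183.5 135.8] th -1.522 tilt [0.0125 0.005 ] w 32.2 gf 61.6 F [-0.  -0.7 -1.2]
-> (np.float64(441.7408435794886), np.float64(-330.92626290839183), 130, -1.66) [503.9 226.    0.7] [-0.012  0.005  0.138]
-> (np.float64(441.7408435794886), np.float64(-330.92626290839183), 16, -1.66) [504.4 227.4 114.7] [-0.012  0.005  0.138]
```

Call:
servo_tool([
  [[20,56,25,0,0,0,0.02],[20,112,49,0,0,0,0.04],[20,168,74,0,0,0,0.06],[20,224,99,0,0,0,0.08],[20,280,124,0,0,0,0.1],[20,336,148,0,0,0,0.12],[20,392,173,0,0,0,0.138],[20,448,198,0,0,0,0.138],[20,504,223,0,0,0,0.138],[20,504,223,30,0,0,0.138]],
])

```text
clock: 28.02
position: [441.2, -336.7, 101.3]
ee_rot: [-0.673, 0.74, -0.004, 0.002]
contact_force: [-0.2, 1.3, -3.2]
gripper_width: 32.5
grasp_force: 61.8
```

Run:
```python
from h import *
c=bx(-36,40); go((*c,16,-1.66))
```

```text
t28.02 pos [ 441.2 -336.7  101.3] th -1.666 tilt [ 0.0085 -0.0034] w 32.5 gf 61.8 F [-0.2  1.3 -3.2]
-> (np.float64(441.7408435794886), np.float64(-330.92626290839183), 16, -1.66) [-6.   0.8 85.3] [-0.009 -0.003 -0.006]
```

Call:
servo_tool([
  [[20,-2,0,40,0,0,0],[20,-2,0,75,0,0,0],[20,-2,0,84,0,0,0],[20,-2,0,84,0,0,0],[52,-2,0,84,0,0,0],[52,-2,0,84,0,0,0],[52,-2,0,40,0,0,0],[52,-2,0,-20,0,0,0],[52,-2,0,-60,0,0,0]],
])

```text
clock: 29.15
position: [441.7, -330.5, 162.7]
ee_rot: [-0.675, 0.738, -0.003, 0.002]
contact_force: [0.4, 0.1, -0.4]
gripper_width: 51.9
grasp_force: 0.0
```

Run:
```python
from h import *
go((505,388,175,-1.55))
w=arm.get_image("wrist")[:,:,::-1]
a=arm.get_image("side")[:,:,::-1]; a=cv2.resize(a[180:400,230:430],None,fx=2,fy=2,interpolation=cv2.INTER_CUBIC)
cv2.imwrite("pics/m.png",np.hstack([cv2.resize(w,(390,440)),a]))
```

```text
t29.15 pos [ 441.7 -330.5  162.7] th -1.660 tilt [ 0.006  -0.0017] w 51.9 gf 0.0 F [ 0.4  0.1 -0.4]
-> (505, 388, 175, -1.55) [-721.2    1.   -13.1] [-0.006 -0.001 -0.11 ]
```

View pics/m.png

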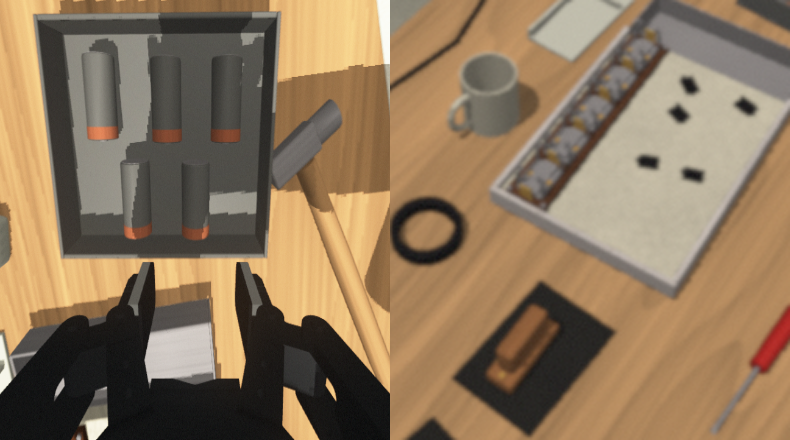

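All five cells lie in the box and the strip is empty. The scraper stands on the large pad. I move over to it.

Call:
servo_tool([
  [[60,-60,0,-20,0,0,-0.02],[70,-120,0,-40,0,0,-0.04],[70,-180,0,-60,0,0,-0.06],[70,-240,0,-67,0,0,-0.08],[70,-300,0,-67,0,0,-0.11],[70,-360,0,-67,0,0,-0.11],[70,-420,0,-67,0,0,-0.11],[70,-480,0,-67,0,0,-0.11],[70,-540,0,-67,0,0,-0.11],[70,-600,0,-67,0,0,-0.11]],
])

```text
clock: 30.5
position: [494.2, 269.5, 226.4]
ee_rot: [0.714, -0.7, 0.0, -0.001]
contact_force: [0.3, -0.2, 0.7]
gripper_width: 69.9
grasp_force: 0.0
```

Call:
servo_tool([
  [[70,-60,0,0,0,0,0],[70,-120,0,0,0,0,0],[70,-150,0,0,0,0,0],[70,-150,0,0,0,0,0],[70,-150,0,0,0,0,0],[70,-150,0,0,0,0,0]],
])

```text
clock: 31.25
position: [491.7, 416.4, 226.6]
ee_rot: [0.714, -0.7, 0.0, -0.001]
contact_force: [-0.5, -0.2, -0.7]
gripper_width: 70.2
grasp_force: 0.0
```

Run:
```python
from h import *
st(); P=arm.camera_params("wrist"); np.savez("w6.npz",**P)
cv2.imwrite("pics/w6.png",arm.get_image("wrist")[:,:,::-1])
for c in [(513,388,74),(511,375,4)]: print(proj(P,c))
```

```text
t31.25 pos [491.7 416.4 226.6] th -1.552 tilt [0.0012 0.001 ] w 70.2 gf 0.0 F [-0.5 -0.2 -0.7]
[291.27846021 178.51265398]
[298.8781945  153.58047055]
```

View pics/w6.png

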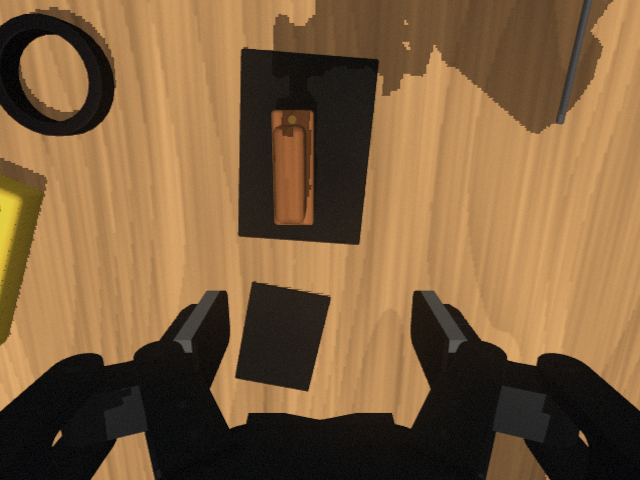

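The view shows the scraper grip top at about (290,173), the large pad with corners (242,48), (378,60), (359,244) and (239,236), and the small look-alike pad at (283,336).

Run:
```python
from h import *
P=dict(np.load("w6.npz"))
c=np.array([onz(P,q,4) for q in [(242,48),(378,60),(359,244),(239,236)]]); print(c.round(),c.mean(0).round(1),[np.linalg.norm(c[i]-c[i-1]).round() for i in range(4)])
d=(c[0]+c[1]-c[2]-c[3])[:2]; print("pad y dir yaw",np.arctan2(d[0],-d[1]))
g=np.array([onz(P,q,74) for q in [(275,126),(303,126),(305,222),(276,222)]]); print(g.round(1),g.mean(0).round(1),[np.linalg.norm(g[i]-g[i-1]).round() for i in range(4)])
b=np.array([onz(P,q,30) for q in [(272,110),(314,110),(314,224),(273,224)]]); print(b.round(1),b.mean(0).round(1))
g=g.mean(0); go((g[0],g[1]+3,110,-1.55),(g[0],g[1]+3,36,-1.55))
```

```text
[[560. 287.   4.]
 [443. 294.   4.]
 [451. 461.   4.]
 [569. 455.   4.]] [506.  374.5   4. ] [np.float64(169.0), np.float64(118.0), np.float64(168.0), np.float64(118.0)]
pad y dir yaw -0.05317633900352998
[[524.8 349.8  74. ]
 [504.4 349.4  74. ]
 [502.3 421.9  74. ]
 [525.  422.3  74. ]] [514.1 385.9  74. ] [np.float64(73.0), np.float64(20.0), np.float64(73.0), np.float64(23.0)]
[[532.1 337.7  30. ]
 [497.2 337.   30. ]
 [495.8 435.   30. ]
 [532.7 435.7  30. ]] [514.4 386.4  30. ]
t31.30 pos [491.8 416.5 226.7] th -1.552 tilt [0.0013 0.0012] w 70.2 gf 0.0 F [-1.1 -0.8 -0.9]
-> (np.float64(514.1344808352195), np.float64(388.85046063847653), 110, -1.55) [ 28.2 -21.7 116.7] [-0.001  0.001 -0.002]
-> (np.float64(514.1344808352195), np.float64(388.85046063847653), 36, -1.55) [ 28.2 -21.6 190.7] [-0.001  0.001 -0.002]
```

Call:
servo_tool([
  [[60,15,-11,50,0,0,0.003],[56,28,-21.7,100,0,0,0.003],[56,28,-21.7,140,0,0,0.003],[56,28,-21.7,140,0,0,0.003],[56,28,-21.7,140,0,0,0.003]],
])

```text
clock: 31.92
position: [515.2, 390.8, 88.4]
ee_rot: [0.713, -0.701, 0.0, -0.002]
contact_force: [-0.6, -0.0, 0.3]
gripper_width: 55.7
grasp_force: 0.0
```

Run:
```python
from h import *
go((514.2,388,36,-1.555)); cv2.imwrite("pics/w7.png",arm.get_image("wrist")[:,:,::-1])
P=arm.camera_params("wrist"); print(proj(P,(514.2,388,74)), proj(P,(514.2,350,74)))
im=cv2.imread("pics/w7.png").astype(int); 
for r in (230,260,290): print(r,[tuple(int(v) for v in im[r,x]) for x in range(270,372,6)])
```

```text
t31.93 pos [515.2 390.8  88.4] th -1.553 tilt [0.0039 0.0029] w 55.7 gf 0.0 F [-0.6 -0.   0.3]
-> (514.2, 388, 36, -1.555) [ 2.9  1.2 52.4] [-0.004  0.003  0.002]
[319.88126727 282.17054422] [321.46480081 196.49920797]
230 [(36, 40, 49), (41, 46, 53), (34, 37, 48), (61, 108, 171), (36, 60, 96), (38, 67, 107), (41, 69, 111), (75, 132, 204), (77, 134, 210), (76, 131, 203), (74, 133, 208), (73, 125, 197), (51, 90, 146), (71, 127, 199), (33, 40, 47), (30, 34, 39), (31, 34, 40)]
260 [(32, 38, 47), (32, 39, 47), (39, 45, 50), (55, 97, 155), (57, 98, 157), (67, 120, 187), (71, 128, 195), (77, 134, 206), (76, 134, 209), (67, 124, 201), (77, 135, 210), (69, 124, 195), (57, 99, 159), (66, 120, 187), (31, 39, 45), (32, 39, 43), (31, 39, 43)]
290 [(34, 41, 49), (36, 44, 52), (34, 40, 48), (45, 82, 139), (52, 93, 148), (66, 117, 189), (72, 127, 200), (73, 125, 196), (74, 130, 203), (76, 132, 206), (76, 135, 211), (68, 122, 192), (53, 90, 143), (67, 118, 183), (33, 41, 50), (36, 40, 48), (39, 41, 49)]
```

The scraper is centred between the fingers (cols ≈318–320). I descend and grip.

Call:
servo_tool([
  [[56,2,0.5,25,0,0,0],[56,2,0.5,45,0,0,0],[56,2,0.5,52,0,0,0],[56,2,0.5,52,0,0,0],[10,2,0.5,52,0,0,0],[10,2,0.5,52,0,0,0],[10,2,0.5,52,0,0,0],[10,2,0.5,52,0,0,0]],
])

```text
clock: 32.98
position: [514.2, 388.7, 35.4]
ee_rot: [0.713, -0.701, 0.0, -0.002]
contact_force: [-0.3, -0.4, 4.6]
gripper_width: 23.3
grasp_force: 61.1
```

Run:
```python
from h import *
st()
```

```text
t32.98 pos [514.2 388.7  35.4] th -1.553 tilt [0.0028 0.0023] w 23.3 gf 61.1 F [-0.3 -0.4  4.6]
```

Call:
servo_tool([
  [[10,0,0,-20,0,0,0],[10,0,0,-60,0,0,0],[10,0,0,-100,0,0,0],[10,0,0,-110,0,0,0],[10,0,0,-110,0,0,0]],
])

```text
clock: 33.6
position: [512.8, 387.6, 143.4]
ee_rot: [0.713, -0.701, -0.0, -0.0]
contact_force: [-0.2, -0.9, -2.8]
gripper_width: 23.3
grasp_force: 60.3
```

Run:
```python
from h import *
c=b2w(-74,80); go((*c,145,0.048))
S=arm.camera_params("scene"); im=arm.get_image("scene"); g=im.max(2); m=(g<60).astype(np.uint8)
k,l,s,c=cv2.connectedComponentsWithStats(m)
for i in range(1,k):
    if 15<s[i,4]<130:
        b=w2b(onz(S,c[i],34))
        if -130<b[0]<60 and abs(b[1])<175: print(s[i,4],b.round())
```

```text
t33.60 pos [512.8 387.6 143.4] th -1.554 tilt [-0.0004  0.0005] w 23.3 gf 60.3 F [-0.2 -0.9 -2.8]
-> (np.float64(472.946706023781), np.float64(120.05722150424062), 145, 0.048) [266.9  44.2  -1.7] [-0.000e+00  1.000e-03 -1.602e+00]
39 [-70.  14.]
54 [ -79. -134.]
42 [-10.  27.]
48 [ -5. -71.]
61 [   7. -127.]
```

Call:
servo_tool([
  [[10,30,5,0,0,0,-0.178],[10,60,10,0,0,0,-0.356],[10,89,15,0,0,0,-0.534],[10,119,20,0,0,0,-0.712],[10,148,25,0,0,0,-0.89],[10,178,30,0,0,0,-1.068],[10,208,35,0,0,0,-1.246],[10,237,40,0,0,0,-1.424],[10,267,44,0,0,0,-1.602],[10,267,44,0,0,0,-1.602]],
])

```text
clock: 34.9
position: [472.1, 118.1, 142.0]
ee_rot: [1.0, 0.023, -0.002, 0.001]
contact_force: [0.4, 0.4, -2.2]
gripper_width: 23.1
grasp_force: 60.4
```

Call:
servo_tool([
  [[10,0,0,40,0,0,0],[10,0,0,60,0,0,0],[10,0,0,60,0,0,0]],
])

```text
clock: 35.28
position: [472.5, 119.9, 81.5]
ee_rot: [1.0, 0.024, -0.002, 0.001]
contact_force: [-0.2, -0.5, -2.6]
gripper_width: 23.4
grasp_force: 60.2
```

Run:
```python
from h import *
c=b2w(-74,80); e=b2w(-74,-190); go((*c,62,0.048),(*e,62,0.048))
```

```text
t35.27 pos [472.5 119.9  81.5] th 0.047 tilt [-0.0042 -0.0024] w 23.4 gf 60.2 F [-0.2 -0.5 -2.6]
-> (np.float64(472.946706023781), np.float64(120.05722150424062), 62, 0.048) [ 0.5 -0.2 19.5] [ 0.002  0.004 -0.001]
-> (np.float64(485.90172995705854), np.float64(-149.6317982108531), 62, 0.048) [  0.7 269.8  20.1] [ 0.002  0.004 -0.001]
```

Call:
servo_tool([
  [[10,0,0,12,0.002,0.004,0],[10,0,0,18,0.002,0.004,0],[10,0,0,21,0.002,0.004,0],[10,0,0,21,0.002,0.004,0]],
])

```text
clock: 35.78
position: [474.2, 120.4, 63.1]
ee_rot: [1.0, 0.024, 0.003, -0.001]
contact_force: [-0.3, 0.2, -2.0]
gripper_width: 23.1
grasp_force: 60.2
```

Run:
```python
from h import *
s,_=st(); print(w2b(s["position"])); e=b2w(-74,-190); go((*e,62,0.048))
```

```text
t35.77 pos [474.2 120.4  63.1] th 0.048 tilt [0.0052 0.0031] w 23.1 gf 60.2 F [-0.3  0.2 -2. ]
[-72.75402624  80.30615293]
t35.77 pos [474.2 120.4  63.1] th 0.048 tilt [0.0052 0.0031] w 23.1 gf 60.2 F [-0.3  0.2 -2. ]
-> (np.float64(485.90172995705854), np.float64(-149.6317982108531), 62, 0.048) [ -1.3 270.3   0.3] [-0.003 -0.005  0.   ]
```

Call:
servo_tool([
  [[10,-1,0,1.5,0,0,0],[10,-1,0,2.5,0,0,0],[10,-1,0,2.5,0,0,0]],
])

```text
clock: 36.15
position: [473.5, 120.6, 61.5]
ee_rot: [1.0, 0.024, 0.003, -0.002]
contact_force: [-1.1, 0.9, 4.8]
gripper_width: 23.6
grasp_force: 61.4
```

Call:
servo_tool([
  [[10,0,10,0,0,0,0],[10,0,28,0,0,0,0],[10,0,46,0,0,0,0],[10,0,64,0,0,0,0],[10,0,82,0,0,0,0],[10,0,100,0,0,0,0],[10,0,118,0,0,0,0],[10,0,135,0,0,0,0],[10,0,135,0,0,0,0]],
])

```text
clock: 37.28
position: [481.8, -15.7, 61.7]
ee_rot: [1.0, 0.024, 0.005, -0.001]
contact_force: [2.3, -1.6, 6.4]
gripper_width: 23.7
grasp_force: 61.4
```

Run:
```python
from h import *
s,_=st(); print(w2b(s["position"])); e=b2w(-74,-192); go((*e,61.5,0.048))
```

```text
t37.27 pos [481.8 -15.7  61.7] th 0.048 tilt [0.01  0.003] w 23.7 gf 61.4 F [ 2.3 -1.6  6.4]
[-71.66474731 -56.00353909]
t37.27 pos [481.8 -15.7  61.7] th 0.048 tilt [0.01  0.003] w 23.7 gf 61.4 F [ 2.3 -1.6  6.4]
-> (np.float64(485.99769309730505), np.float64(-151.62949465318712), 61.5, 0.048) [ -2.4 136.   -0.2] [-0.003 -0.01   0.   ]
```

Call:
servo_tool([
  [[10,0,12,0,0,-0.005,0],[10,-1,30,0,0,-0.005,0],[10,-2,48,0,0,-0.005,0],[10,-2,66,0,0,-0.005,0],[10,-2,84,0,0,-0.005,0],[10,-2,100,0,0,-0.005,0],[10,-2,115,0,0,-0.005,0],[10,-2,127,0,0,-0.005,0],[10,-2,136,0,0,-0.005,0],[10,-2,136,0,0,-0.005,0]],
])

```text
clock: 38.52
position: [483.4, -151.2, 59.4]
ee_rot: [1.0, 0.023, -0.0, -0.001]
contact_force: [0.1, -0.5, -2.0]
gripper_width: 23.2
grasp_force: 60.3
```

```bash
cat >> h.py <<'E'
def chips(n="scene"):
    S=arm.camera_params(n); im=arm.get_image(n); g=im.max(2); m=(g<60).astype(np.uint8)
    k,l,s,c=cv2.connectedComponentsWithStats(m)
    for i in range(1,k):
        if 12<s[i,4]<200:
            b=w2b(onz(S,c[i],34)); t=w2b(onz(S,c[i],7))
            if -135<b[0]<60 and -178<b[1]<175: print(n,"board?",s[i,4],b.round())
            elif -135<t[0]<135 and -270<t[1]<-170: print(n,"tray?",s[i,4],t.round())
E
python3 - <<'E'
from h import *
s,_=st(); print(w2b(s["position"])); chips(); chips("side")
c=b2w(2,80); go((*c,62,0.048))
E
```

```text
t38.52 pos [ 483.4 -151.2   59.4] th 0.047 tilt [-0.0007  0.0029] w 23.2 gf 60.3 F [ 0.1 -0.5 -2. ]
[ -76.57184577 -191.49328428]
scene tray? 73 [ -82. -218.]
scene tray? 18 [ -95. -195.]
scene board? 38 [-6. 17.]
scene board? 49 [ -5. -73.]
scene tray? 65 [ -50. -192.]
scene board? 63 [   7. -127.]
side board? 25 [   7. -128.]
side tray? 22 [ -86. -203.]
side board? 26 [ -4. -74.]
side board? 26 [-6. 16.]
t38.62 pos [ 483.1 -150.7   59. ] th 0.047 tilt [-0.0017  0.0029] w 23.3 gf 60.3 F [ 0.1 -0.1 -2. ]
-> (np.float64(548.8591708324741), np.float64(123.70382083360761), 62, 0.048) [  78.7 -271.    -2.3] [-0.003  0.002 -0.001]
```

Lane 1 is swept; three chips remain at board (-6,17), (-4,-74) and (7,-127). I lift and set down for lane 2.

Call:
servo_tool([
  [[10,0,-2,-20,0,0,0],[10,0,-10,-45,0,0,0],[10,26,-70,-50,0,0,0],[10,50,-130,-50,0,0,0],[10,79,-190,-50,0,0,0],[10,79,-245,-50,0,0,0],[10,79,-268,-50,0,0,0],[10,79,-271,-30,0,0,0],[10,79,-271,-18,0,0,0],[10,79,-271,-15,0,0,0]],
])

```text
clock: 39.88
position: [549.1, 123.3, 74.1]
ee_rot: [1.0, 0.024, -0.001, -0.001]
contact_force: [0.8, -0.5, -2.8]
gripper_width: 23.5
grasp_force: 60.3
```

Run:
```python
from h import *
s,_=st(); print(w2b(s["position"])); c=b2w(2,80); go((*c,61.5,0.048))
```

```text
t39.88 pos [549.1 123.3  74.1] th 0.048 tilt [-0.0028  0.0013] w 23.5 gf 60.3 F [ 0.8 -0.5 -2.8]
[ 2.17386334 79.54697907]
t39.88 pos [549.1 123.3  74.1] th 0.048 tilt [-0.0028  0.0013] w 23.5 gf 60.3 F [ 0.8 -0.5 -2.8]
-> (np.float64(548.8591708324741), np.float64(123.70382083360761), 61.5, 0.048) [-0.1 -0.4 12.6] [-0.001  0.003 -0.   ]
```

Call:
servo_tool([
  [[10,0,0,9,0,0.002,0],[10,0,0,13,0,0.002,0],[10,0,0,14.5,0,0.002,0],[10,0,0,14.5,0,0.002,0]],
])

```text
clock: 40.38
position: [550.0, 123.7, 61.5]
ee_rot: [1.0, 0.024, 0.001, -0.001]
contact_force: [-1.1, -1.0, 0.6]
gripper_width: 23.5
grasp_force: 60.8
```

Call:
servo_tool([
  [[10,0,12,0,0,0,0],[10,0,30,0,0,0,0],[10,0,48,0,0,0,0],[10,0,66,0,0,0,0],[10,0,84,0,0,0,0],[10,0,102,0,0,0,0],[10,0,120,0,0,0,0],[10,0,135,0,0,0,0],[10,0,135,0,0,0,0]],
])

```text
clock: 41.5
position: [557.3, -13.1, 61.5]
ee_rot: [1.0, 0.024, 0.002, -0.001]
contact_force: [2.1, -2.2, 6.3]
gripper_width: 23.5
grasp_force: 61.2
```

Run:
```python
from h import *
s,_=st(); print(w2b(s["position"])); e=b2w(1,-187); go((*e,61.5,0.048)); chips("side")
```

```text
t41.50 pos [557.3 -13.1  61.5] th 0.048 tilt [0.0035 0.0017] w 23.5 gf 61.2 F [ 2.1 -2.2  6.3]
[  3.83572971 -57.02512456]
t41.50 pos [557.3 -13.1  61.5] th 0.048 tilt [0.0035 0.0017] w 23.5 gf 61.2 F [ 2.1 -2.2  6.3]
-> (np.float64(560.6714018342147), np.float64(-143.0366357881083), 61.5, 0.048) [ -2.8 130.   -0.2] [-0.002 -0.004 -0.   ]
side tray? 59 [ -75. -214.]
```

Call:
servo_tool([
  [[10,0,12,0,0,0,0],[10,-1,30,0,0,0,0],[10,-2,48,0,0,0,0],[10,-3,66,0,0,0,0],[10,-3,84,0,0,0,0],[10,-3,100,0,0,0,0],[10,-3,115,0,0,0,0],[10,-3,125,0,0,0,0],[10,-3,132,0,0,0,0],[10,-3,132,0,0,0,0]],
])

```text
clock: 42.8
position: [559.7, -144.5, 61.2]
ee_rot: [1.0, 0.024, 0.001, -0.001]
contact_force: [0.9, 1.5, 7.7]
gripper_width: 23.9
grasp_force: 61.6
```

Call:
servo_tool([
  [[10,0,-1,-20,0,0,0],[10,0,-6,-60,0,0,0],[10,0,-60,-90,0,0,0],[10,0,-120,-100,0,0,0],[10,0,-180,-100,0,0,0],[10,0,-240,-100,0,0,0],[10,0,-260,-100,0,0,0],[10,0,-260,-100,0,0,0]],
])

```text
clock: 43.8
position: [546.2, 116.4, 159.7]
ee_rot: [1.0, 0.025, -0.0, -0.001]
contact_force: [-0.6, -0.4, -2.3]
gripper_width: 23.5
grasp_force: 60.3
```

Run:
```python
from h import *
chips(); chips("side"); go((506,376,150,-1.62))
a=arm.get_image("scene")[:,:,::-1]; b=arm.get_image("side")[:,:,::-1]
f=lambda x,s:cv2.resize(x,(400,400),interpolation=cv2.INTER_CUBIC)
cv2.imwrite("pics/z.png",np.hstack([f(a[170:310,170:310],2),f(b[170:310,320:460],2)]))
```

```text
scene board? 17 [-44. 100.]
scene tray? 101 [ -82. -211.]
scene tray? 158 [  10. -211.]
scene tray? 65 [ -14. -250.]
scene tray? 27 [ 126. -184.]
scene tray? 108 [ 123. -242.]
side tray? 22 [  -8. -218.]
side tray? 48 [ -77. -213.]
t43.90 pos [546.5 115.  160. ] th 0.047 tilt [-0.0004  0.0016] w 23.2 gf 60.3 F [-0.  -0.8 -1.6]
-> (506, 376, 150, -1.62) [ -28.2 -262.6   10.5] [-1.000e-03  2.000e-03  1.667e+00]
```

View pics/z.png

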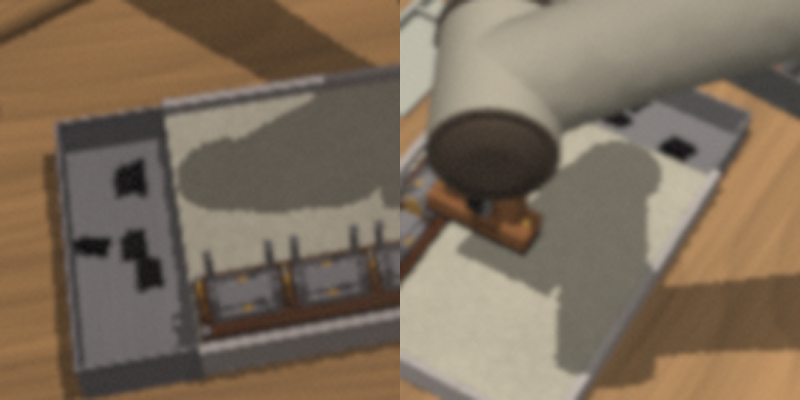

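The board is clear and all five chips lie in the tray: two at about (130,180), one at (92,243) and two at (140,258). I return the scraper to its pad.

Call:
servo_tool([
  [[10,-3,-26,10,0,0,0.18],[10,-6,-52,10,0,0,0.36],[10,-9,-80,10,0,0,0.54],[10,-12,-106,10,0,0,0.72],[10,-15,-133,10,0,0,0.9],[10,-18,-160,10,0,0,1.08],[10,-21,-190,10,0,0,1.26],[10,-24,-220,10,0,0,1.44],[10,-27,-245,10,0,0,1.6],[10,-28,-262.5,10,0,0,1.64]],
])

```text
clock: 45.25
position: [507.0, 377.1, 151.3]
ee_rot: [-0.698, 0.716, 0.0, 0.001]
contact_force: [-0.1, 0.6, -2.0]
gripper_width: 23.3
grasp_force: 60.4
```

Call:
servo_tool([
  [[10,0,0,50,0,0,0],[10,0,0,85,0,0,0],[10,0,0,100,0,0,0],[10,0,0,100,0,0,0]],
])

```text
clock: 45.75
position: [507.2, 376.8, 51.0]
ee_rot: [-0.699, 0.715, 0.0, 0.001]
contact_force: [-0.2, -0.1, -0.9]
gripper_width: 23.6
grasp_force: 60.3
```

Run:
```python
from h import *
go((507,376,35.5,-1.59))
```

```text
t45.75 pos [507.2 376.8  51. ] th -1.593 tilt [0.0012 0.0014] w 23.6 gf 60.3 F [-0.2 -0.1 -0.9]
-> (507, 376, 35.5, -1.59) [ 0.8  0.2 15.5] [-0.001  0.001 -0.003]
```

Call:
servo_tool([
  [[10,0,0,8,0,0,0],[10,0,0,13,0,0,0],[10,0,0,16,0,0,0],[10,0,0,16,0,0,0],[10,0,0,16,0,0,0]],
])

```text
clock: 46.38
position: [506.9, 378.0, 35.9]
ee_rot: [-0.7, 0.714, 0.0, 0.002]
contact_force: [0.7, 0.0, -2.0]
gripper_width: 23.6
grasp_force: 60.3
```

Call:
servo_tool([
  [[60,0,0,0,0,0,0],[60,0,0,0,0,0,0],[60,0,0,0,0,0,0],[60,0,0,-15,0,0,0],[60,0,0,-60,0,0,0],[60,0,0,-110,0,0,0],[60,0,0,-160,0,0,0],[60,0,0,-180,0,0,0],[60,0,0,-180,0,0,0],[60,0,0,-180,0,0,0]],
])

```text
clock: 47.62
position: [505.8, 376.8, 214.7]
ee_rot: [-0.7, 0.715, 0.001, 0.001]
contact_force: [0.6, -0.1, 0.0]
gripper_width: 59.8
grasp_force: 0.0
```

Run:
```python
from h import *
st(); f=lambda x:cv2.resize(x,(395,395),interpolation=cv2.INTER_CUBIC)
P=arm.camera_params("wrist"); w=arm.get_image("wrist")[:,:,::-1]; b=arm.get_image("scene")[:,:,::-1]
im=w.astype(int); m=((im[...,2]-im[...,0]>70)&(im[...,2]>90)).astype(np.uint8)
cv2.imwrite("pics/e.png",np.hstack([f(w),f(b[160:340,60:480])]))
print(proj(P,(506,376,4)),proj(P,(506,376,74)))
```

```text
t47.62 pos [505.8 376.8 214.7] th -1.592 tilt [0.0004 0.0018] w 59.8 gf 0.0 F [ 0.6 -0.1  0. ]
[318.52237032 199.67464843] [318.16551167 218.04117164]
```

View pics/e.png

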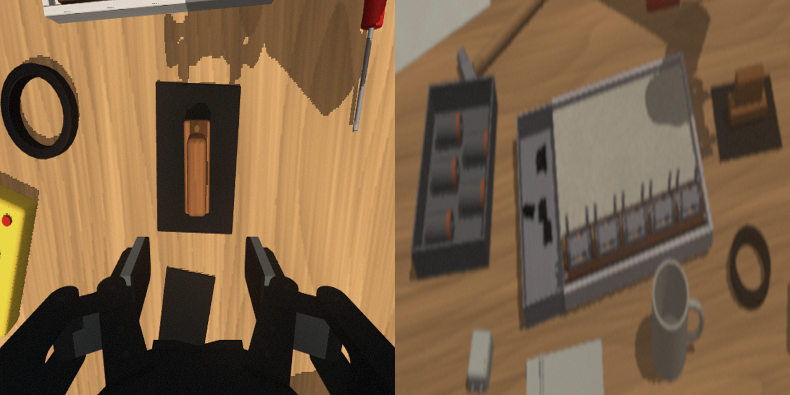

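The scraper stands upright in the middle of the large pad, at (197,165) in the picture. The board is clear, the chips are in the tray, five cells are in the box, and the bystanders are where they were.

```bash
python3 -c "
from bench import arm
print(arm.job_done())"
```

```text
the job is handed in; nothing more can be done
None
```

The job is handed in: in the last pictures all 5 cells are in the box, all 5 chips are in the catch tray and the scraper stands upright in the middle of the larger pad, with the mug, tape, plug and cover left alone. The arm's clock read about 48 s, and no verdict came back from the hand-in.

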